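Load and start the mini-waffle press

TASK

Lift the waffle press's lid right up until it rests on its stop, then lay every frozen waffle from the cutting mat into the press, one to a pocket, flat, square and fully home. Then lower the lid gently until it is fully shut, and with it shut twist the start knob clockwise to its stop and let it spring back. Leave the jar, mug, plates, syrup and spatula where they stand.

Things in the scene. Friction and masses are not known exactly. Their poses are not given: they have to be found in the camera images.
- press: four-pocket mini-waffle press, fixed, left or right on the counter, turned up to 0.15 rad. Steel housing, x -85 to +100 mm, 374 mm wide (y), tops of console and rims 65 mm above the counter; black pocketed plate under a hinged lid, black console on its right (-y). Origin under the housing at counter level, 20 mm behind the pocket row; z up, +x to the back, away from the robot
- pocket1 (a point): centre of the floor of pocket 1 (of 4, in a row along the press's y, 64 mm apart, 1 nearest the console). Pocket 56 x 56 mm, square to the press, 10 mm deep with 2 mm chamfered edges, floor 55 mm above the counter; axes as the press. The raised lid stands 120 mm behind the pocket centres, nothing in front
- pocket2 (a point): centre of the floor of pocket 2 (of 4, in a row along the press's y, 64 mm apart, 1 nearest the console). Pocket 56 x 56 mm, square to the press, 10 mm deep with 2 mm chamfered edges, floor 55 mm above the counter; axes as the press. The raised lid stands 120 mm behind the pocket centres, nothing in front
- pocket3 (a point): centre of the floor of pocket 3 (of 4, in a row along the press's y, 64 mm apart, 1 nearest the console). Pocket 56 x 56 mm, square to the press, 10 mm deep with 2 mm chamfered edges, floor 55 mm above the counter; axes as the press. The raised lid stands 120 mm behind the pocket centres, nothing in front
- pocket4 (a point): centre of the floor of pocket 4 (of 4, in a row along the press's y, 64 mm apart, 1 nearest the console). Pocket 56 x 56 mm, square to the press, 10 mm deep with 2 mm chamfered edges, floor 55 mm above the counter; axes as the press. The raised lid stands 120 mm behind the pocket centres, nothing in front
- lid (a joint): lid angle, rad: 0 shut, 1.8 = up on its stop, just past upright; starts at 0 to 0.25. Friction hinge: it stays where left. Lifting takes 6 N at the handle, lowering under 4 N. Lid 155 deep x 264 wide x 32 mm, 0.5 kg; shut, its underside is 15 mm above the pocket edges (with a rim 12 mm deep round front and sides), its top 112 mm above the counter. It shuts only over waffles that lie home
- lid_handle (a point): middle of the lid's handle: a round black bar 14 mm thick along the press's y, carried in front of the lid by two arms 124 mm apart (each 14 mm wide), with a 38 mm gap between bar and lid edge. 210 mm from the hinge line; 95 mm above the counter when shut, about 280 mm when up. Axes turn with the lid; shut, they are the press's
- lid_hinge (a point): point on the lid's hinge axis at the middle of the lid's width, 80 mm above the counter, 100 mm behind the press origin; the axis is the press's y
- start_knob (a joint): angle of the spring-return start knob in rad: 0 at rest, grows as it is twisted clockwise seen from above, 1.2 = at its stop. A spring (about 0.06 N m per rad) takes it back to 0 when released
- knob_grip (a point): grip point of the start knob on its vertical axis, 84 mm above the counter: a pale grey bar 12 mm thick, 46 mm long, 22 mm high, its top 9 mm above this point, on a skirt of 26 mm radius, 6 mm high; at rest the bar runs along the press's x. The shut lid's side is 56 mm to its left (+y). Axes turn with the knob
- mat: thin pale green cutting mat 250 x 250 x 3 mm fixed on the counter, origin under its centre; the waffles lie on it at the start. It stands on the other side of the counter from the press
- waffle1: frozen mini waffle, rigid and hard, 52 x 52 x 22 mm, 45 g, golden brown with a grid; origin at the centre of its underside, z up, x and y along its sides (any quarter turn is as good). Three or four waffles are there; None while absent
- waffle2: frozen mini waffle, rigid and hard, 52 x 52 x 22 mm, 45 g, golden brown with a grid; origin at the centre of its underside, z up, x and y along its sides (any quarter turn is as good). Three or four waffles are there; None while absent
- waffle3: frozen mini waffle, rigid and hard, 52 x 52 x 22 mm, 45 g, golden brown with a grid; origin at the centre of its underside, z up, x and y along its sides (any quarter turn is as good). Three or four waffles are there; None while absent
- waffle4: frozen mini waffle, rigid and hard, 52 x 52 x 22 mm, 45 g, golden brown with a grid; origin at the centre of its underside, z up, x and y along its sides (any quarter turn is as good). Three or four waffles are there; None while absent
- jar: bystander: closed glass jar with a steel twist cap, 72 mm across, 120 mm tall, origin under its centre
- mug: bystander: blue mug, 80 mm across, 92 mm tall, origin under its centre
- plates: bystander: two stacked melamine plates, 200 mm across, 30 mm tall together, origin under their centre
- syrup: bystander: amber syrup bottle, 52 mm across, 150 mm tall, origin under its centre
- spatula: bystander: stainless steel spatula 280 mm long, lying on the counter, origin under the middle of its length, along its x
Not all that is in view belongs to the job. What is shaped like the waffle4 but red or turquoise is not meant.

How it is judged:
By the outcome, as a careful person would: the job done as asked, in the order asked, and still so for the second after the job is handed in, with the robot touching nothing.
Of waffle1, waffle2, waffle3, waffle4 only 3 to 4 are there at a start; the rules pass over those that are not, and their reading is None.
At some moment in a run one of waffle1, waffle2, waffle3, waffle4 may be knocked a few centimetres aside while the robot is not near it.
Once in a run the grip may slacken for a moment while it holds something.
It also fails if it takes over 210 s, if anything falls off the work surface, if the arm or the gripper's body presses on something with over 40 N, if the wrist force passes 120 N, or if a joint passes its speed limit or range.

ROBOT

A 7-joint arm with a two-finger parallel gripper is mounted at the origin on the work surface. World frame = base frame: x ahead of the robot, y to its left, z up, the work surface at z = 0. Lengths are in m, angles in rad, forces in N, time in s.
With the tool pointing down it reaches from about 0.4 to 0.85 m from the base axis. Payload 10.4 kg.
Tool frame: the origin (TCP) lies at the very end of the fingers, on their centre line; the grasp point (between the pads) lies hold_point_z behind it (hold_point_z is the distance from the TCP to the grasp point, in m); z points along the fingers, y is the line along which they close (so a half turn about z gives the same grasp; the last joint's range is limited). The gripper opens to 85 mm and grips with 20 to 120 N. Pads are 22 mm wide; open, the fingers measure 114 mm over their backs; the gripper's body (76 mm by 85 mm) begins 54 mm behind the grasp point. The pads swing forward as they close: fully open they stand 13 mm farther back than shut.
Start: joints at [-1.152, 0.332, -0.065, 1.46, 0.022, 1.35, -0.088], TCP at [0.267, 0.565, 0.231] pointing down, gripper open.
Joint ranges: [-2.6, 2.6], [-0.5, 2.12], [-1.47, 1.34], [0.16, 2.42], [-1.27, 4.41], [0.06, 2.06], [-2.6, 2.6]. Speed limits (rad/s): [2.22, 2.22, 2.79, 2.79, 3.14, 3.14, 3.14].

INTERFACE

Orientations are given as [roll, pitch, yaw] about the fixed x, y, z axes, in that order (R = Rz(yaw) Ry(pitch) Rx(roll)).
In Python, from rig import state, capture, hand_in, hold_point_z gives the robot as it stands.
- The arm moves only by the tool apply_moves, never from a script. Its argument "commands" is text: rows parted by semicolons, each of 7 numbers parted by spaces: the shift along the tool's x, y, z each as a share of 0.025 m, from -1 to 1, then the turn, a rotation vector about the tool's x, y, z each as a share of 0.15 rad, from -1 to 1, then the opening, from -1 (shut) to 1 (fully open). In form: tx ty tz ax ay az jaw; .... A call has 1 to 20 rows; each row shifts and turns the commanded pose from where the row before left it, along the tool's axes as they then stand; what a row does not reach is not made up. A row lasts 1/10 s, in which the tool goes at most 50 mm and 8.59 degrees, less where a joint would pass 70% of its speed; a pose out of reach is approached as far as the arm can. A call with a number of a shift or a turn outside -1 to 1 is refused whole. A call with a gripper value outside its range is refused whole. The fingers move at their own pace and stop on an object; "newtons" is the grip in N (left out, the last holds). Time passes only in rows, so rows that do not move let the fingers close. It gives the time, the measured TCP pose, the force, the opening and the grip force at its end, in the units of the state.
- state(): the state, without advancing time (a new reading comes with each control period).
- capture(name): name is "side" or "top" or "wrist"; returns a dict with "frame" (480x640x3 uint8, blue, green, red), "camera_matrix" (3x3 intrinsics, pixels), "cam_to_world" (4x4, takes a point from camera to world coordinates). Camera axes: x right, y down, z forward; pixel columns grow to the right and rows downward; lengths in m; the calibration is good to about 2 mm. A picture is of the moment at which its call begins. There is no depth.
- hand_in(): hands the job in; it is judged then, once.
The state is a dict: "time_s": time; "q": joint angles; "qd": joint speeds; "tau": joint torques, N m; "ee_pos": TCP position; "tool_rot": TCP orientation; "ft_force": force on the tool from outside, world axes, zero at the start; "wrist_torque": the same for the moment, N m; "grip_width": finger opening in m; "grip_force": force on a finger pad.
Only numpy, scipy, OpenCV 4.12 (cv2) and the standard library are available. Lean on these libraries where they do the work, as an engineer would, in place of code of your own. Each camera call takes 0.05 s, during which the arm holds its last target. There are 200 camera calls.

## Working session

There is one attempt and no reset: what is moved stays moved. The work goes in short steps, Python scripts to look and compute and a tool call to move; the robot and the scene stay as the last step left them, time stands still between calls to the robot, and variables do not carry over. Pictures are saved under pics/ and viewed, at most 14 in all, crops included, and the job is handed in when it is done.

Besides the shell and the picture viewer there is one more tool, called after ">>>" as a command line: name --argument value ..., lists and objects as JSON in quotes. apply_moves: Moves the arm, as the interface text tells. Its arguments: {"type":"object","properties":{"commands":{"type":"string"},"newtons":{"type":"number"}},"required":["commands"]}

```bash
ls; mkdir -p pics; cat > h.py <<'E'
import numpy as np, cv2
from scipy.spatial.transform import Rotation as R
from rig import state, capture, hand_in, hold_point_z
def ray(c,u,v):
    K=c["camera_matrix"];T=c["cam_to_world"]
    d=T[:3,:3]@np.linalg.inv(K)@np.array([u,v,1.]);return T[:3,3],d
def onz(c,u,v,z):
    o,d=ray(c,u,v);return o+d*(z-o[2])/d[2]
def proj(c,p):
    T=np.linalg.inv(c["cam_to_world"]);q=c["camera_matrix"]@(T[:3,:3]@np.array(p)+T[:3,3]);return q[:2]/q[2]
def tri(l):
    A=np.zeros((3,3));b=np.zeros(3)
    for c,u,v in l:
        o,d=ray(c,u,v);d=d/np.linalg.norm(d);P=np.eye(3)-np.outer(d,d);A+=P;b+=P@o
    x=np.linalg.solve(A,b)
    return x
E
python3 - <<'E'
from h import *
np.set_printoptions(precision=4,suppress=True)
s=state();print({k:np.round(v,4) for k,v in s.items()},hold_point_z)
for n in("top","side","wrist"):
    c=capture(n);cv2.imwrite(f"pics/{n}0.png",c["frame"]);print(n,c["camera_matrix"],c["cam_to_world"])
E
```

```text
pics
{'time_s': np.float64(0.0), 'q': array([-1.1516,  0.3329, -0.0647,  1.461 ,  0.0216,  1.3499, -0.0885]), 'qd': array([-0.0005,  0.0009, -0.0008, -0.0001, -0.0011,  0.0003, -0.0003]), 'tau': array([  0.0003, -62.5445,   0.049 , -39.16  ,   0.0159,   0.0101,
         0.    ]), 'ee_pos': array([0.2671, 0.5647, 0.2305]), 'tool_rot': array([-3.1402,  0.0001,  2.6998]), 'ft_force': array([-0.2917, -1.2593,  0.2273]), 'wrist_torque': array([-0.0571, -0.0345, -0.0167]), 'grip_force': np.float64(0.0), 'grip_width': np.float64(0.0849)} 0.0187
top [[529.6266   0.     317.1032]
 [  0.     529.6266 233.7521]
 [  0.       0.       1.    ]] [[ 0.0066 -0.993   0.1181  0.32  ]
 [-1.     -0.0065  0.0013 -0.0205]
 [-0.0005 -0.1181 -0.993   1.6063]
 [ 0.      0.      0.      1.    ]]
side [[455.0273   0.     323.5558]
 [  0.     455.0273 243.0012]
 [  0.       0.       1.    ]] [[ 0.884  -0.3621  0.2956  0.1658]
 [-0.4673 -0.6688  0.5781 -0.6623]
 [-0.0117 -0.6492 -0.7605  0.979 ]
 [ 0.      0.      0.      1.    ]]
wrist [[340.1457   0.     317.9353]
 [  0.     340.1457 238.9199]
 [  0.       0.       1.    ]] [[ 0.4271  0.8641  0.2662  0.1999]
 [ 0.9042 -0.4081 -0.126   0.5973]
 [-0.0002  0.2945 -0.9556  0.373 ]
 [ 0.      0.      0.      1.    ]]
```

View pics/top0.png

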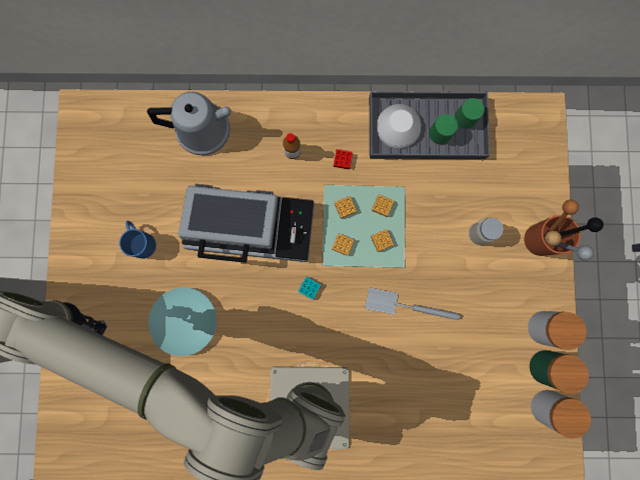

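View pics/side0.png

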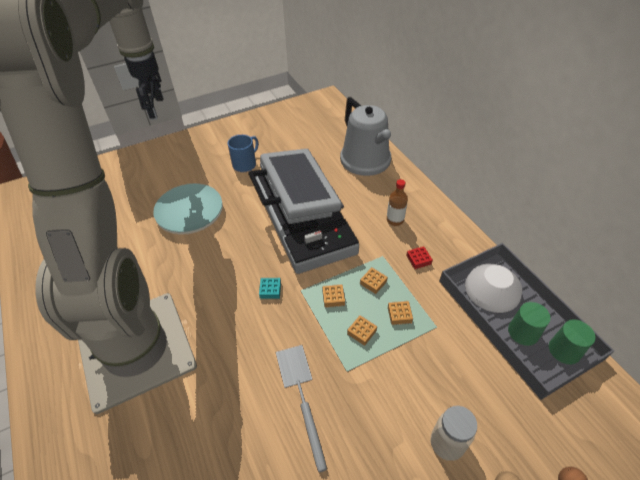

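```bash
python3 - <<'E'
import cv2,numpy as np
t=cv2.imread("pics/top0.png")[178:268,172:322]; s=cv2.imread("pics/side0.png")[145:270,245:365]
cv2.imwrite("pics/c1.png",cv2.resize(t,None,fx=5,fy=5,interpolation=cv2.INTER_CUBIC))
cv2.imwrite("pics/c2.png",cv2.resize(s,None,fx=4.8,fy=4.8,interpolation=cv2.INTER_CUBIC))
E
cat > waf.py <<'E'
from h import *
def mask(f):
    h=cv2.cvtColor(f,cv2.COLOR_BGR2HSV); m=cv2.inRange(h,(8,120,70),(24,255,255)); return m
def waffles(c,zm,lo,hi,near=None):
    f=c["frame"];h=cv2.cvtColor(f,cv2.COLOR_BGR2HSV)
    m=cv2.inRange(h,(8,150,60),(24,255,255))
    m=cv2.morphologyEx(m,cv2.MORPH_CLOSE,np.ones((3,3)))
    out=[]
    for k in cv2.findContours(m,cv2.RETR_EXTERNAL,cv2.CHAIN_APPROX_NONE)[0]:
        a=cv2.contourArea(k)
        if lo<a<hi:
            P=np.array([onz(c,*p,zm)[:2] for p in k[:,0].astype(float)],np.float32)
            r=cv2.minAreaRect(P*1000); M=cv2.moments(k)
            out.append((np.round([M["m10"]/M["m00"],M["m01"]/M["m00"],a],1),np.round(r[0],1),np.round(r[1],1),round(r[2],1)))
    return out
E
python3 - <<'E'
from waf import *
for n in("top","side"):
    c=capture(n)
    for w in waffles(c,0.025,150,900): print(n,*w)
E
```

```text
top [342.6 244.2 247. ] [477.2 -95.1] [48.8 51.1] 67.7
top [382.  240.1 253.5] [ 490.4 -213.4] [49.6 51.5] 24.3
top [345.2 206.7 250.5] [ 591.1 -103. ] [51.  50.7] 22.4
top [382.5 205.4 250.5] [ 595.7 -215.6] [49.5 52.1] 66.7
side [361.9 330.  324. ] [ 489.9 -219. ] [52.8 49. ] 23.1
side [399.8 312.5 335. ] [ 595.9 -221.9] [53.5 48.6] 67.4
side [373.9 280.9 219. ] [ 590.5 -109. ] [54.3 49.7] 24.6
```

View pics/c1.png

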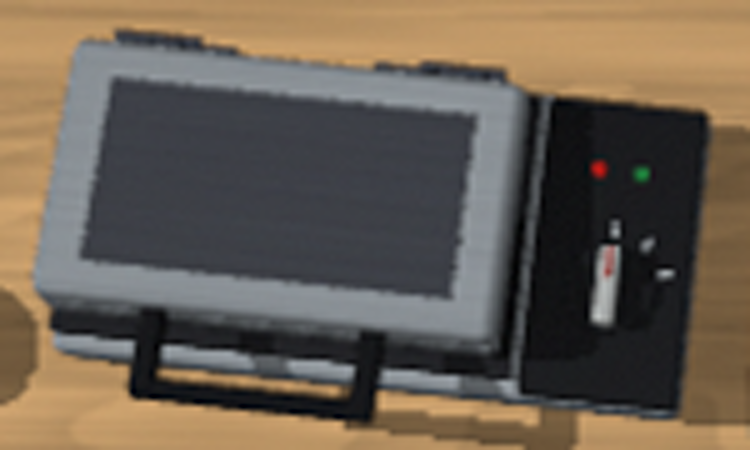

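View pics/c2.png

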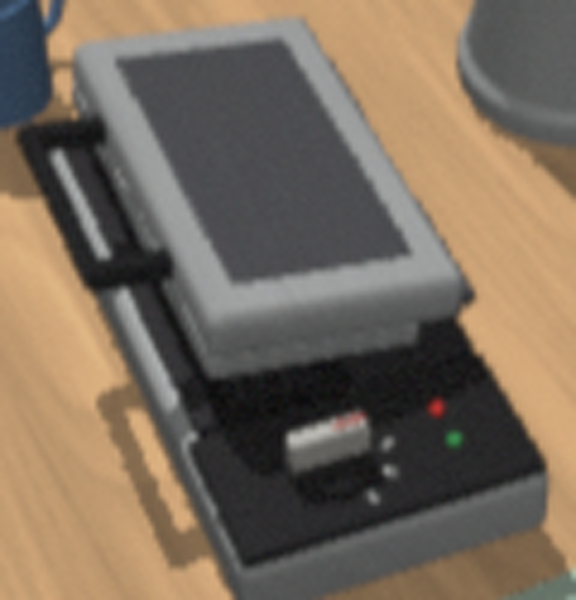

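```bash
cat > m1.py <<'E'
from h import *
np.set_printoptions(precision=4,suppress=True)
ct=capture("top");cs=capture("side")
T=lambda x,y:(ct,(x+.5)/5-.5+172,(y+.5)/5-.5+178)
S=lambda x,y:(cs,(x+.5)/4.8-.5+245,(y+.5)/4.8-.5+145)
for n,a,b in [("redled",(599,169),(437,408)),("green",(641,174),(455,438)),("knobtop",(606,283),(327,425)),("barL",(137,385),(35,140)),("barR",(368,406),(95,275)),("backR",(707,112),(545,470)),("frontR",(681,412),(243,570))]:
    x=tri([T(*a),S(*b)]);print(n,x,proj(ct,x)-T(*a)[1:],proj(cs,x)-S(*b)[1:])
E
python3 m1.py
```

```text
redled [0.5698 0.0572 0.0678] [ 0.1426 -0.37  ] [-0.4246  0.0796]
green [0.5671 0.0323 0.0684] [ 0.1814 -0.4646] [-0.5408  0.1006]
knobtop [0.4985 0.0509 0.0977] [ 0.1    -0.2869] [-0.3299  0.0628]
barL [0.437  0.3113 0.1267] [ 0.2059 -0.6998] [-0.7118  0.1229]
barR [0.4234 0.1812 0.1342] [-0.0179  0.0617] [ 0.0665 -0.0124]
backR [ 0.6047 -0.0056  0.0596] [ 0.0106 -0.0255] [-0.0304  0.0056]
frontR [0.4263 0.0082 0.0628] [ 0.0064 -0.0206] [-0.0242  0.0048]
```

```bash
cat > plan.py <<'E'
import sys
from h import *
def plan(x,y,z,yaw,n=None):
    s=state();p=np.array(s["ee_pos"]);r=R.from_euler("xyz",s["tool_rot"])
    t=R.from_euler("xyz",[np.pi,0,yaw]);rv=(r.inv()*t).as_rotvec();d=np.array([x,y,z])-p
    k=max(np.abs(rv).max()/.15,np.abs(r.inv().apply(d)).max()/.025)
    print("pos",np.round(p,4),"rpy",np.round(s["tool_rot"],3),"w",round(float(s["grip_width"]),4),"F",np.round(s["ft_force"],1))
    print("shift units now-frame",np.round(r.inv().apply(d)/.025,2),"target-frame",np.round(t.inv().apply(d)/.025,2),"turn units",np.round(rv/.15,2),"min rows",round(k,1))
if __name__=="__main__": plan(*map(float,sys.argv[1:5]))
E
python3 plan.py .415 .247 .231 1.47
```

```text
pos [0.2672 0.5649 0.2312] rpy [-3.141  0.     2.7  ] w 0.0853 F [ 0.  -0.2  0.2]
shift units now-frame [-1.078e+01 -8.970e+00  1.000e-02] target-frame [-1.206e+01  7.160e+00  1.000e-02] turn units [-0.   0.   8.2] min rows 10.8
```

>>> apply_moves --commands "0 0 0 0 0 1 0;0 0 0 0 0 1 0;0 0 0 0 0 1 0;0 0 0 0 0 1 0;0 0 0 0 0 1 0;0 0 0 0 0 1 0;0 0 0 0 0 1 0;0 0 0 0 0 1 0;-1 0.6 0 0 0 0 0;-1 0.6 0 0 0 0 0;-1 0.6 0 0 0 0 0;-1 0.6 0 0 0 0 0;-1 0.6 0 0 0 0 0;-1 0.6 0 0 0 0 0;-1 0.6 0 0 0 0 0;-1 0.6 0 0 0 0 0;-1 0.6 0 0 0 0 0;-1 0.6 0 0 0 0 0;-1 0.6 0 0 0 0 0;-1 0.6 0 0 0 0 0" --newtons 40

```text
time_s: 2.35
ee_pos: [0.4259, 0.2519, 0.2315]
tool_rot: [3.141, -0.0, 1.5]
ft_force: [-1.0, 0.4, -0.1]
grip_width: 0.0428
grip_force: 0.0
```

```bash
python3 - <<'E'
from h import *
c=capture("wrist");f=c["frame"].copy()
print(np.round(state()["ee_pos"],4),np.round(state()["tool_rot"],3),np.round(c["cam_to_world"],4).tolist())
np.savez("pics/w1.npz",**c)
for p in [(.437,.3113,.1267),(.4234,.1812,.134),(.4985,.0509,.0977)]:
    q=proj(c,p);print(q);cv2.circle(f,tuple(int(v) for v in q),4,(0,0,255),1)
cv2.imwrite("pics/w1.png",f)
E
```

```text
[0.4284 0.247  0.2316] [3.140e+00 1.000e-03 1.494e+00] [[0.9975, -0.0674, -0.0204, 0.432], [-0.0705, -0.9536, -0.2926, 0.3271], [0.0002, 0.2933, -0.956, 0.3739], [0.0, 0.0, 0.0, 1.0]]
[326.49413256 157.35565831]
[320.0126964  325.61285024]
[402.84756352 415.10961767]
```

View pics/w1.png

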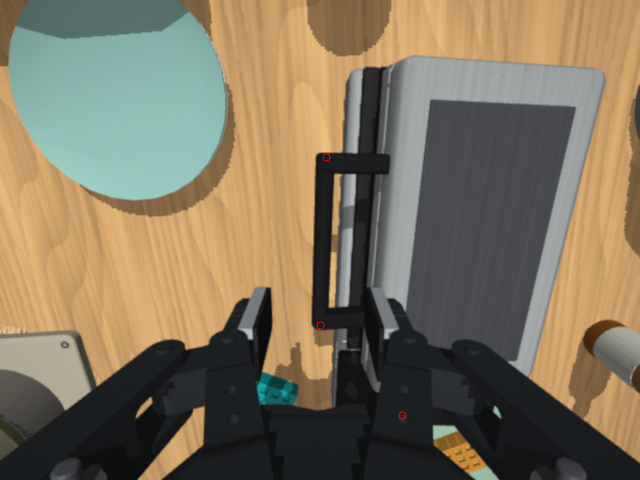

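>>> apply_moves --commands "0 0.06 0.5 0 0 0.16 0;0 0 0.5 0 0 0 0;0 0 0.5 0 0 0 0;0 0 0.5 0 0 0 0;0 0 0.5 0 0 0 0;0 0 0.5 0 0 0 0;0 0 0.5 0 0 0 0;0 0 0.5 0 0 0 0;0 0 0.5 0 0 0 0;0 0 0.3 0 0 0 0;0 0 0 0 0 0 -1;0 0 0 0 0 0 -1;0 0 0 0 0 0 -1;0 0 0 0 0 0 -1;0 0 0 0 0 0 -1;0 0 0 0 0 0 -1" --newtons 40

```text
time_s: 4.0
ee_pos: [0.4293, 0.2527, 0.1121]
tool_rot: [3.137, -0.002, 1.475]
ft_force: [11.3, -0.1, -7.7]
grip_width: 0.0123
grip_force: 39.0
```

```bash
python3 - <<'E'
import numpy as np
r=.2105;ph=np.linspace(.245,1.885,41);u=-r*np.cos(ph)/.025;z=r*np.sin(ph)/.025
for a,b in zip(np.diff(u),-np.diff(z)): print(f"0 {a:.2f} {b:.2f} 0 0 0 -1",end=";")
E
```

```text
0 0.09 -0.33 0 0 0 -1;0 0.10 -0.33 0 0 0 -1;0 0.12 -0.32 0 0 0 -1;0 0.13 -0.32 0 0 0 -1;0 0.14 -0.31 0 0 0 -1;0 0.16 -0.31 0 0 0 -1;0 0.17 -0.30 0 0 0 -1;0 0.18 -0.29 0 0 0 -1;0 0.19 -0.29 0 0 0 -1;0 0.20 -0.28 0 0 0 -1;0 0.22 -0.27 0 0 0 -1;0 0.23 -0.26 0 0 0 -1;0 0.24 -0.25 0 0 0 -1;0 0.25 -0.24 0 0 0 -1;0 0.26 -0.23 0 0 0 -1;0 0.27 -0.22 0 0 0 -1;0 0.27 -0.21 0 0 0 -1;0 0.28 -0.20 0 0 0 -1;0 0.29 -0.19 0 0 0 -1;0 0.30 -0.17 0 0 0 -1;0 0.31 -0.16 0 0 0 -1;0 0.31 -0.15 0 0 0 -1;0 0.32 -0.14 0 0 0 -1;0 0.32 -0.12 0 0 0 -1;0 0.33 -0.11 0 0 0 -1;0 0.33 -0.10 0 0 0 -1;0 0.34 -0.08 0 0 0 -1;0 0.34 -0.07 0 0 0 -1;0 0.34 -0.05 0 0 0 -1;0 0.34 -0.04 0 0 0 -1;0 0.34 -0.03 0 0 0 -1;0 0.34 -0.01 0 0 0 -1;0 0.35 0.00 0 0 0 -1;0 0.34 0.02 0 0 0 -1;0 0.34 0.03 0 0 0 -1;0 0.34 0.04 0 0 0 -1;0 0.34 0.06 0 0 0 -1;0 0.34 0.07 0 0 0 -1;0 0.33 0.09 0 0 0 -1;0 0.33 0.10 0 0 0 -1;
```

>>> apply_moves --commands "0 0.09 -0.33 0 0 0 -1;0 0.1 -0.33 0 0 0 -1;0 0.12 -0.32 0 0 0 -1;0 0.13 -0.32 0 0 0 -1;0 0.14 -0.31 0 0 0 -1;0 0.16 -0.31 0 0 0 -1;0 0.17 -0.3 0 0 0 -1;0 0.18 -0.29 0 0 0 -1;0 0.19 -0.29 0 0 0 -1;0 0.2 -0.28 0 0 0 -1;0 0.22 -0.27 0 0 0 -1;0 0.23 -0.26 0 0 0 -1"

```text
time_s: 5.2
ee_pos: [0.4735, 0.2483, 0.202]
tool_rot: [-3.137, 0.001, 1.477]
ft_force: [-11.5, -2.3, 2.2]
grip_width: 0.0127
grip_force: 39.4
```

>>> apply_moves --commands "0 0.24 -0.25 0 0 0 -1;0 0.25 -0.24 0 0 0 -1;0 0.26 -0.23 0 0 0 -1;0 0.27 -0.22 0 0 0 -1;0 0.27 -0.21 0 0 0 -1;0 0.28 -0.2 0 0 0 -1;0 0.29 -0.19 0 0 0 -1;0 0.3 -0.17 0 0 0 -1;0 0.31 -0.16 0 0 0 -1;0 0.31 -0.15 0 0 0 -1;0 0.32 -0.14 0 0 0 -1;0 0.32 -0.12 0 0 0 -1;0 0.33 -0.11 0 0 0 -1;0 0.33 -0.1 0 0 0 -1;0 0.34 -0.08 0 0 0 -1;0 0.34 -0.07 0 0 0 -1"

```text
time_s: 6.8
ee_pos: [0.5941, 0.2368, 0.2709]
tool_rot: [3.14, -0.002, 1.476]
ft_force: [-7.6, -3.9, 13.1]
grip_width: 0.0125
grip_force: 42.7
```

>>> apply_moves --commands "0 0.34 -0.05 0 0 0 -1;0 0.34 -0.04 0 0 0 -1;0 0.34 -0.03 0 0 0 -1;0 0.34 -0.01 0 0 0 -1;0 0.35 0 0 0 0 -1;0 0.34 0.02 0 0 0 -1;0 0.34 0.03 0 0 0 -1;0 0.34 0.04 0 0 0 -1;0 0.34 0.06 0 0 0 -1;0 0.34 0.07 0 0 0 -1;0 0.33 0.09 0 0 0 -1;0 0 0 0 0 0 -1"

```text
time_s: 8.0
ee_pos: [0.6885, 0.2274, 0.2641]
tool_rot: [3.138, -0.0, 1.475]
ft_force: [3.8, -2.6, 2.6]
grip_width: 0.0124
grip_force: 44.6
```

>>> apply_moves --commands "0 0.2 0.06 0 0 0 -1;0 0.2 0.06 0 0 0 -1;0 0 0 0 0 0 -1;0 0 0 0 0 0 -1"

```text
time_s: 8.4
ee_pos: [0.6951, 0.2268, 0.2621]
tool_rot: [-3.139, 0.0, 1.476]
ft_force: [-16.4, -5.9, 15.0]
grip_width: 0.0122
grip_force: 45.8
```

>>> apply_moves --commands "0 0.15 0.03 0 0 0 -1;0 0 0 0 0 0 -1;0 0 0 0 0 0 -1"

```text
time_s: 8.7
ee_pos: [0.6953, 0.2268, 0.2621]
tool_rot: [-3.131, 0.001, 1.477]
ft_force: [-39.8, -9.9, 24.6]
grip_width: 0.0126
grip_force: 47.2
```

>>> apply_moves --commands "0 -0.28 -0.08 0 0 0 -1;0 0 0 0 0 0 0;0 0 0 0 0 0 0;0 0 0 0 0 0 0;0 0 -0.5 0 0 0 0;0 0 -0.5 0 0 0 0;0 0 -0.5 0 0 0 0;0 0 -0.5 0 0 0 0;0 0 -0.5 0 0 0 0;0 -1 0 0 0 0 0;0 -1 0 0 0 0 0;0 -1 0 0 0 0 0;0 -1 0 0 0 0 0;0 -1 0 0 0 0 0;0 -1 0 0 0 0 0;0 -1 0 0 0 0 0;0 -1 0 0 0 0 0;0 0 0 0 0 0 0"

```text
time_s: 10.5
ee_pos: [0.4921, 0.2476, 0.3254]
tool_rot: [3.141, -0.002, 1.478]
ft_force: [0.3, -0.1, -0.9]
grip_width: 0.0428
grip_force: 0.0
```

```bash
python3 - <<'E'
from waf import *
np.set_printoptions(precision=4,suppress=True)
print(state()["ee_pos"],state()["tool_rot"])
ct=capture("top");cs=capture("side");cv2.imwrite("pics/t2.png",ct["frame"])
c=capture("wrist");np.savez("pics/w2.npz",**c)
P0=np.array([.534,.2357]);Rm=R.from_euler("z",-.1).as_matrix()[:2,:2]
f=c["frame"].copy()
for y in(-96,-32,32,96):
    P=[np.r_[P0+Rm@np.array([-.02+a*.028,y/1000+b*.028]),.065] for a,b in((1,1),(1,-1),(-1,-1),(-1,1))]
    cv2.polylines(f,[np.array([proj(c,p) for p in P]).round().astype(int)],True,(0,0,255),1)
cv2.imwrite("pics/w2.png",f)
for w in waffles(c,0.025,150,9000)+waffles(ct,0.025,150,900): print(*w)
E
```

```text
[0.4921 0.2476 0.3254] [ 3.1415 -0.0023  1.4782]
[328.8 397.1 654.5] [483.9 -80.7] [51.3 52.4] 68.3
[342.4 244.1 241. ] [477.7 -94.8] [47.3 51.6] 68.5
[381.9 240.1 251. ] [ 490.4 -213.4] [49.6 51.5] 24.3
[345.2 206.7 250.5] [ 591.1 -103. ] [51.  50.7] 22.4
[382.5 205.4 250.5] [ 595.7 -215.6] [49.5 52.1] 66.7
```

View pics/w2.png

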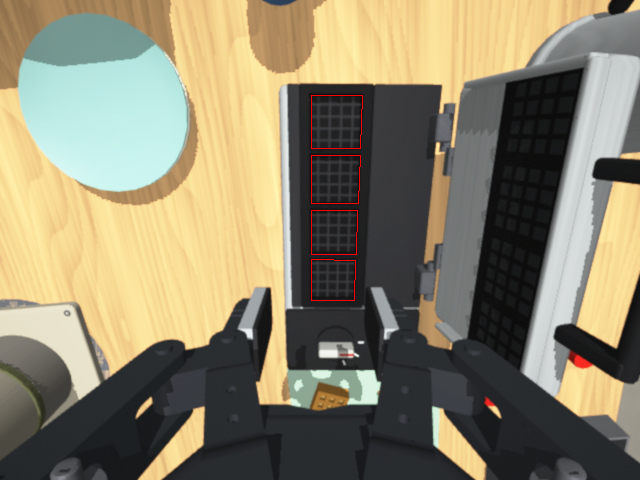

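```bash
python3 - <<'E'
import cv2,numpy as np
f=np.load("pics/w2.npz")["frame"]
g=lambda a:cv2.resize(np.clip(a.astype(float)*3.2,0,255).astype(np.uint8),None,fx=4,fy=4,interpolation=cv2.INTER_CUBIC)
cv2.imwrite("pics/c3.png",np.hstack([g(f[84:204,282:382]),g(f[196:316,282:382])]))
E
```

```text
(no output)
```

View pics/c3.png

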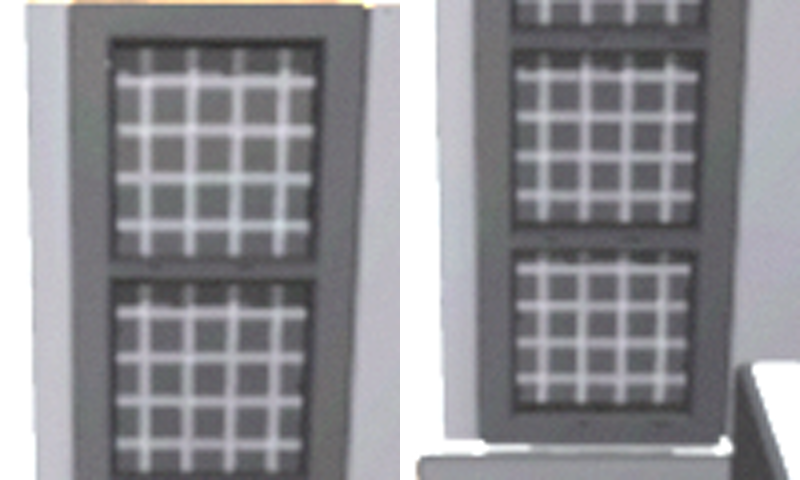

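```bash
python3 - <<'E'
from h import *
np.set_printoptions(precision=4,suppress=True)
c=np.load("pics/w2.npz")
A=lambda x,y:((x+.5)/4-.5+282,(y+.5)/4-.5+84)
B=lambda x,y:((x-400+.5)/4-.5+282,(y+.5)/4-.5+196)
Q={4:[A(*p) for p in((108,38),(325,38),(318,265),(109,265))],2:[B(*p) for p in((510,48),(707,48),(701,232),(511,232))],1:[B(*p) for p in((511,247),(698,247),(692,414),(512,414))]}
P0=np.array([.534,.2357]);Rm=R.from_euler("z",-.1).as_matrix()[:2,:2]
for k,q in Q.items():
    w=np.array([onz(c,*p,.065) for p in q])[:,:2];e=w-np.roll(w,1,0)
    print(k,w.mean(0),np.linalg.norm(e,axis=1),"model",P0+Rm@np.array([-.02,-.096+.064*(k-1)]))
    print("   yaws",np.arctan2(*(w[1]+w[2]-w[0]-w[3])[::-1]),np.arctan2(-(w[0]+w[1]-w[2]-w[3])[0],(w[0]+w[1]-w[2]-w[3])[1]))
E
```

```text
4 [0.5231 0.3332] [0.0601 0.0593 0.0601 0.0598] model [0.5237 0.3332]
   yaws -0.09410491831200819 -0.09310829324433638
2 [0.5108 0.2072] [0.0586 0.0593 0.0587 0.0595] model [0.5109 0.2059]
   yaws -0.09439817785127123 -0.0938921007612289
1 [0.5044 0.1442] [0.0581 0.0588 0.0581 0.0589] model [0.5045 0.1422]
   yaws -0.094544816611557 -0.0954718027356002
```

>>> apply_moves --commands "-0.98 0.18 0 0 0 0 0.6;-0.98 0.18 0 0 0 0 0.6;-0.98 0.18 0 0 0 0 0.6;-0.98 0.18 0 0 0 0 0.6;-0.98 0.18 0 0 0 0 0.6;-0.98 0.18 0 0 0 0 0.6;-0.98 0.18 0 0 0 0 0.6;-0.98 0.18 0 0 0 0 0.6;-0.98 0.18 0 0 0 0 0.6;-0.98 0.18 0 0 0 0 0.6;-0.98 0.18 0 0 0 0 0.6;-0.98 0.18 0 0 0 0 0.6;-0.98 0.18 0 0 0 0 0.6;-0.98 0.18 0 0 0 0 0.6;-0.98 0.18 0 0 0 0 0.6;-0.98 0.18 0 0 0 0 0.6;-0.98 0.18 0 0 0 0 0.6;-0.98 0.18 0 0 0 0 0.6;-0.98 0.18 0 0 0 0 0.6;0 0 0 0 0 0 0.6"

```text
time_s: 12.65
ee_pos: [0.5344, -0.2297, 0.3238]
tool_rot: [-3.141, 0.003, 1.47]
ft_force: [-0.4, -0.9, 0.2]
grip_width: 0.0681
grip_force: 0.0
```

```bash
python3 - <<'E'
from waf import *
np.set_printoptions(precision=4,suppress=True)
print(state()["ee_pos"],state()["tool_rot"])
c=capture("wrist");np.savez("pics/w3.npz",**c);cv2.imwrite("pics/w3.png",c["frame"])
for w in waffles(c,0.025,300,9000): print(*w)
E
```

```text
[ 0.5344 -0.2297  0.3238] [-3.141   0.0029  1.4698]
[ 285.4  185.4 1502. ] [ 494.2 -214.6] [51.8 50.7] 24.0
[ 366.8  179.1 1519.5] [ 599.6 -217.1] [50.8 51.6] 67.1
[ 262.    88.2 1906.5] [481.4 -96.9] [50.5 51.8] 67.9
[ 356.7   84.7 1922.5] [ 594.1 -104.5] [51.4 50.7] 23.0
```

View pics/w3.png

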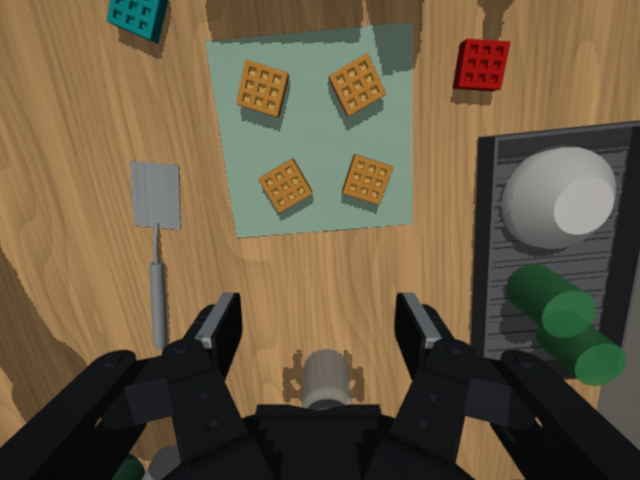

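```bash
python3 plan.py .4814 -.0969 .009 1.185; python3 - <<'E'
from h import *
c=np.load("pics/w3.npz");t=capture("top")
for a,b in (((285.4,185.4),(381.9,240.1)),((366.8,179.1),(382.5,205.4)),((262,88.2),(342.5,244.1)),((356.7,84.7),(345.2,206.7))): print(np.round(tri([(c,*a),(t,*b)]),4))
E
```

```text
pos [ 0.5348 -0.2277  0.3237] rpy [-3.141e+00  2.000e-03  1.471e+00] w 0.0684 F [-0.5  0.3  0.2]
shift units now-frame [ 5.02 -2.64 12.58] target-frame [ 4.04 -3.95 12.59] turn units [-0.    0.01  1.91] min rows 12.6
[ 0.4922 -0.216   0.0062]
[ 0.6077 -0.2248 -0.0411]
[ 0.4791 -0.095   0.0108]
[ 0.5942 -0.103   0.0139]
```

>>> apply_moves --commands "0 0 0 0 0 0.95 0.6;0 0 0 0 0 0.95 0.6;0.4 -0.4 0.8 0 0 0 0.6;0.4 -0.4 0.8 0 0 0 0.6;0.4 -0.4 0.8 0 0 0 0.6;0.4 -0.4 0.8 0 0 0 0.6;0.4 -0.4 0.8 0 0 0 0.6;0.4 -0.4 0.8 0 0 0 0.6;0.4 -0.4 0.8 0 0 0 0.6;0.4 -0.4 0.8 0 0 0 0.6;0.4 -0.4 0.8 0 0 0 0.6;0.4 -0.35 0.8 0 0 0 0.6;0 0 0 0 0 0 0.6"

```text
time_s: 14.05
ee_pos: [0.479, -0.093, 0.1219]
tool_rot: [-3.138, 0.001, 1.194]
ft_force: [-0.5, 0.4, 0.3]
grip_width: 0.0682
grip_force: 0.0
```

```bash
cat > near.py <<'E'
import sys
from waf import *
np.set_printoptions(precision=4,suppress=True)
s=state();c=capture("wrist");z=float(sys.argv[1]) if len(sys.argv)>1 else .025
tr=R.from_euler("xyz",s["tool_rot"])
print(s["ee_pos"],s["tool_rot"][2],"deg",np.degrees(s["tool_rot"][2]))
for w in waffles(c,z,300,40000):
    p=np.r_[w[1]/1000,z]; print(*w,"in tool mm",np.round(tr.inv().apply(p-s["ee_pos"])*1000,1))
E
python3 near.py
```

```text
[ 0.479  -0.093   0.1219] 1.19438355130186 deg 68.43313660944361
[ 378.6  359.5 3112.5] [ 493.4 -208.4] [54.9 61.2] 23.7 in tool mm [-102.    56.2   96.8]
[ 510.8  319.7 4652. ] [ 597.1 -210.8] [59.1 60.5] 67.3 in tool mm [-66.1 153.5  96.4]
[ 321.3  240.8 4672.5] [481.5 -94.3] [54.2 50.7] 68.5 in tool mm [-0.2  3.2 96.9]
[ 471.5  194.7 5688. ] [ 592.7 -101.4] [51.9 56.6] 22.9 in tool mm [ 34.  109.2  96.5]
```

>>> apply_moves --commands "-0.07 0.13 0.6 0 0 0 0.6;0 0 0.6 0 0 0 0.6;0 0 0.6 0 0 0 0.6;0 0 0.6 0 0 0 0.6;0 0 0.6 0 0 0 0.6;0 0 0.6 0 0 0 0.6;0 0 0.5 0 0 0 0.6;0 0 0.4 0 0 0 0.6;0 0 0 0 0 0 -1;0 0 0 0 0 0 -1;0 0 0 0 0 0 -1;0 0 0 0 0 0 -1;0 0 0 0 0 0 -1" --newtons 60

```text
time_s: 15.4
ee_pos: [0.4831, -0.0983, 0.0116]
tool_rot: [3.141, -0.0, 1.191]
ft_force: [-0.1, 0.3, -0.3]
grip_width: 0.0503
grip_force: 62.2
```

>>> apply_moves --commands "0 0 -0.5 0 0 0 -1;0 0 -1 0 0 0 -1;0 0 -1 0 0 0 -1;0 0 -1 0 0 0 -1;0 0 -1 0 0 0 -1;0 0 -1 0 0 0 -1;0 0 -0.5 0 0 -0.95 -1;0 0 0 0 0 -0.95 -1;1 0 0 0 0 0 -1;1 0 0 0 0 0 -1;1 0 0 0 0 0 -1;1 0 0 0 0 0 -1;1 0 0 0 0 0 -1;1 0 0 0 0 0 -1;1 0 0 0 0 0 -1;1 0 0 0 0 0 -1;1 0 0 0 0 0 -1;1 0 0 0 0 0 -1;0 0 0 0 0 0 -1"

```text
time_s: 17.3
ee_pos: [0.5064, 0.1542, 0.1621]
tool_rot: [3.141, -0.001, 1.48]
ft_force: [-0.2, -0.2, -0.4]
grip_width: 0.0501
grip_force: 62.4
```

```bash
python3 plan.py .523 .3343 .12 1.475; python3 - <<'E'
from waf import *
c=capture("wrist");np.savez("pics/w4.npz",**c);f=c["frame"];cv2.imwrite("pics/w4.png",f)
E
```

```text
pos [0.5064 0.1542 0.1621] rpy [ 3.141e+00 -1.000e-03  1.480e+00] w 0.0501 F [-0.2 -0.2 -0.4]
shift units now-frame [7.24 0.01 1.69] target-frame [ 7.24 -0.03  1.68] turn units [ 0.   -0.01  0.04] min rows 7.2
```

View pics/w4.png

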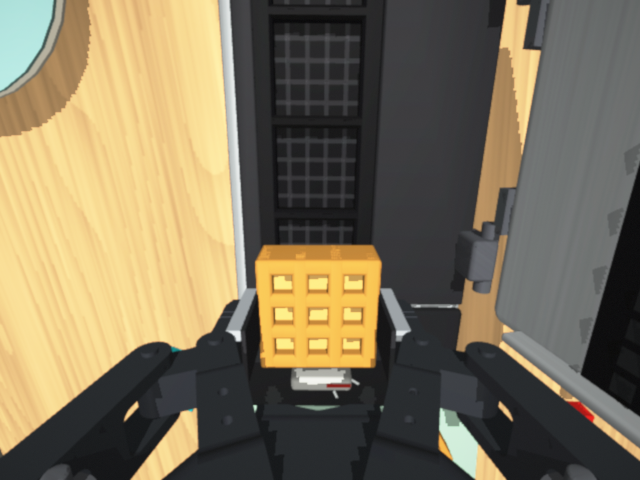

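```bash
python3 - <<'E'
from h import *
np.set_printoptions(precision=4,suppress=True)
c=np.load("pics/w4.npz");s=state();tr=R.from_euler("xyz",s["tool_rot"])
w=np.array([onz(c,*p,.1755) for p in((257,262),(380,262),(376,366),(262,366))])
print(np.linalg.norm(w-np.roll(w,1,0),axis=1),w.mean(0),tr.inv().apply(w.mean(0)-s["ee_pos"])*1000)
f=c["frame"];b=np.clip(f[0:240,240:400].astype(float)*4,0,255).astype(np.uint8)
cv2.imwrite("pics/c4.png",cv2.resize(b,None,fx=2.5,fy=2.5,interpolation=cv2.INTER_CUBIC))
g=cv2.GaussianBlur(f,(3,3),0).astype(int).sum(2)
print("row150",g[165,262:372].tolist());print("col",g[0:235,290].tolist())
E
```

```text
[0.0498 0.0498 0.0498 0.0511] [0.5076 0.1553 0.1755] [  3.4612   0.8341 -13.5026]
row150 [123, 122, 123, 124, 125, 125, 124, 123, 123, 117, 98, 77, 63, 56, 50, 58, 76, 91, 96, 96, 96, 96, 96, 100, 115, 142, 162, 167, 158, 134, 107, 97, 96, 96, 96, 96, 97, 96, 96, 96, 96, 96, 108, 135, 160, 167, 157, 132, 107, 96, 96, 96, 96, 95, 95, 94, 94, 95, 96, 97, 110, 136, 159, 166, 160, 137, 112, 99, 96, 95, 95, 95, 94, 95, 95, 93, 93, 95, 107, 134, 159, 165, 158, 135, 110, 96, 91, 92, 92, 92, 91, 87, 75, 59, 55, 61, 70, 81, 96, 106, 109, 111, 110, 110, 110, 110, 110, 110, 110, 110]
col [140, 140, 138, 130, 106, 89, 93, 105, 109, 115, 124, 128, 126, 116, 90, 61, 50, 47, 46, 42, 37, 37, 50, 72, 87, 93, 93, 92, 92, 92, 91, 93, 102, 124, 148, 176, 198, 208, 209, 202, 181, 157, 144, 141, 140, 140, 138, 136, 137, 140, 144, 146, 146, 146, 146, 146, 149, 162, 180, 193, 195, 190, 175, 157, 144, 138, 137, 141, 145, 146, 146, 147, 147, 147, 147, 147, 146, 146, 156, 177, 192, 195, 190, 181, 167, 155, 150, 150, 150, 148, 147, 147, 146, 146, 147, 147, 147, 147, 150, 160, 175, 188, 199, 198, 184, 167, 155, 151, 150, 149, 148, 148, 148, 145, 132, 107, 87, 83, 90, 98, 101, 100, 99, 94, 81, 64, 57, 67, 87, 101, 104, 104, 104, 105, 105, 105, 107, 122, 153, 173, 176, 176, 172, 163, 156, 155, 155, 155, 156, 155, 155, 154, 153, 153, 153, 156, 160, 167, 173, 179, 185, 179, 167, 159, 158, 158, 158, 158, 157, 157, 157, 157, 159, 160, 162, 168, 172, 178, 178, 175, 166, 162, 160, 160, 160, 160, 160, 160, 160, 161, 162, 163, 165, 171, 178, 184, 185, 178, 169, 163, 162, 161, 162, 162, 161, 157, 137, 103, 76, 73, 78, 81, 83, 85, 88, 93, 91, 81, 72, 79, 97, 108, 113, 123, 142, 162, 179, 190, 194, 185, 174, 168, 168, 168, 168]
```

View pics/c4.png

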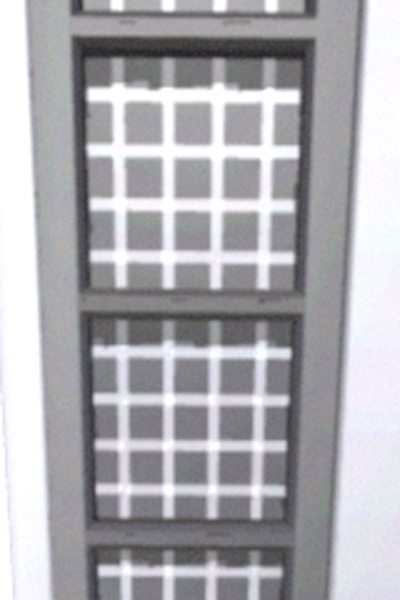

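```bash
python3 - <<'E'
from h import *
np.set_printoptions(precision=4,suppress=True)
c=np.load("pics/w4.npz");c2=np.load("pics/w2.npz")
for k,q in {3:((74,38),(314,38),(306,294),(80,294)),2:((81,312),(304,312),(297,526),(85,526))}.items():
    px=[((x+.5)/2.5-.5+240,(y+.5)/2.5-.5) for x,y in q]
    w=np.array([onz(c,*p,.065) for p in px]);print(k,w.mean(0),np.linalg.norm(w-np.roll(w,1,0),axis=1))
    if k==2:
        A=[((x-400+.5)/4-.5+282,(y+.5)/4-.5+196) for x,y in((510,48),(707,48),(701,232),(511,232))]
        print(np.array([tri([(c,*a),(c2,*b)]) for a,b in zip(px,A)]))
E
```

```text
3 [0.5171 0.2697 0.065 ] [0.0592 0.0588 0.0592 0.06  ]
2 [0.5109 0.2068 0.065 ] [0.0583 0.0596 0.0583 0.0609]
[[0.4838 0.2386 0.0621]
 [0.5434 0.2331 0.063 ]
 [0.538  0.175  0.0645]
 [0.4781 0.1809 0.0657]]
```

>>> apply_moves --commands "0.9 0 0 0 0 0.04 -1;0.9 0 0 0 0 0 -1;0.9 0 0 0 0 0 -1;0.9 0 0.2 0 0 0 -1;0.9 0 0.4 0 0 0 -1;0.9 0 0.5 0 0 0 -1;0.9 -0.02 0.5 0 0 0 -1;0.87 -0.02 0.4 0 0 0 -1;0 0 0.4 0 0 0 -1;0 0 0.2 0 0 0 -1;0 0 0 0 0 0 -1;0 0 0 0 0 0 -1"

```text
time_s: 18.55
ee_pos: [0.5241, 0.328, 0.0967]
tool_rot: [3.141, 0.0, 1.468]
ft_force: [0.7, -0.2, -1.1]
grip_width: 0.0499
grip_force: 62.4
```

```bash
python3 plan.py .5226 .3325 .0680 1.475; python3 - <<'E'
from waf import *
c=capture("wrist");np.savez("pics/w5.npz",**c);s=state()
h=cv2.cvtColor(c["frame"],cv2.COLOR_BGR2HSV);m=cv2.inRange(h,(8,150,60),(24,255,255));ys,xs=np.where(m[150:400,200:440]);print(xs.min()+200,xs.max()+200,ys.min()+150,ys.max()+150)
k=max(cv2.findContours(m,0,1)[0],key=cv2.contourArea);print(cv2.boundingRect(k))
E
```

```text
pos [0.5241 0.328  0.0967] rpy [3.141 0.    1.468] w 0.0499 F [ 0.7 -0.2 -1.1]
shift units now-frame [ 0.17 -0.08  1.15] target-frame [ 0.17 -0.08  1.15] turn units [ 0.    0.   -0.04] min rows 1.1
254 381 244 367
(254, 244, 128, 124)
```

>>> apply_moves --commands "0.17 -0.08 0 0 0 -0.04 -1;0 0 0 0 0 0 -1;0 0 0.2 0 0 0 -1;0 0 0.2 0 0 0 -1;0 0 0.2 0 0 0 -1;0 0 0.2 0 0 0 -1;0 0 0.2 0 0 0 -1;0 0 0.15 0 0 0 -1;0 0 0 0 0 0 -1"

```text
time_s: 19.5
ee_pos: [0.5217, 0.3332, 0.0669]
tool_rot: [-3.141, 0.001, 1.476]
ft_force: [0.5, 0.3, -0.4]
grip_width: 0.0505
grip_force: 62.4
```

>>> apply_moves --commands "0 0 0.06 0 0 0 -1;0 0 0.04 0 0 0 -1;0 0 0 0 0 0 -1"

```text
time_s: 19.8
ee_pos: [0.522, 0.3335, 0.0651]
tool_rot: [3.142, -0.0, 1.476]
ft_force: [-0.1, 0.4, 0.4]
grip_width: 0.0505
grip_force: 62.4
```

>>> apply_moves --commands "0 0 0.05 0 0 0 -1;0 0 0.05 0 0 0 -1;0 0 0 0 0 0 -1"

```text
time_s: 20.1
ee_pos: [0.5221, 0.3336, 0.0635]
tool_rot: [3.142, -0.001, 1.476]
ft_force: [-3.5, -2.2, 7.5]
grip_width: 0.0502
grip_force: 63.3
```

>>> apply_moves --commands "0 0 -0.03 0 0 0 0.6;0 0 0 0 0 0 0.6;0 0 0 0 0 0 0.6;0 0 -0.4 0 0 0 0.6;0 0 -0.8 0 0 0 0.6;0 0 -1 0 0 0 0.6;0 0 -1 0 0 0 0.6;0 0 -1 0 0 0 0.6;0 0 0 0 0 0 0.6"

```text
time_s: 21.0
ee_pos: [0.5238, 0.3343, 0.1728]
tool_rot: [3.137, -0.005, 1.475]
ft_force: [-0.4, 0.1, 1.1]
grip_width: 0.0682
grip_force: 0.0
```

```bash
python3 near.py .077; python3 - <<'E'
from waf import *
ct=capture("top")
for w in waffles(ct,0.025,150,900): print(*w)
E
```

```text
[0.5238 0.3343 0.1728] 1.475467253398822 deg 84.53804642951206
[ 315.   238.8 5088. ] [523.  336.2] [55.2 52.8] 84.5 in tool mm [ 1.4 -1.4 95.8]
[382.  240.1 253.5] [ 490.4 -213.4] [49.6 51.5] 24.3
[196.9 226.6 295.5] [526.7 345.5] [58.1 56.1] 84.7
[345.2 206.7 250.5] [ 591.1 -103. ] [51.  50.7] 22.4
[382.5 205.4 250.5] [ 595.7 -215.6] [49.5 52.1] 66.7
```

```bash
python3 plan.py .594 -.1045 .125 1.974
```

```text
pos [0.5222 0.3336 0.1691] rpy [ 3.141e+00 -1.000e-03  1.476e+00] w 0.068 F [ 0.4  0.4 -0. ]
shift units now-frame [-17.17   4.52   1.75] target-frame [-17.24  -4.23   1.76] turn units [ 0.01 -0.01 -3.32] min rows 17.2
```

>>> apply_moves --commands "-1 0.27 0 0 0 0 0.6;-1 0.27 0 0 0 0 0.6;-1 0.27 0 0 0 0 0.6;-1 0.27 0 0 0 0 0.6;-1 0.27 0 0 0 0 0.6;-1 0.27 0 0 0 0 0.6;-1 0.27 0 0 0 0 0.6;-1 0.27 0 0 0 0 0.6;-1 0.27 0 0 0 0 0.6;-1 0.27 0 0 0 0 0.6;-1 0.27 0 0 0 0 0.6;-1 0.27 0 0 0 0 0.6;-1 0.27 0 0 0 0 0.6;-1 0.27 0 0 0 0 0.6;-1 0.27 0 0 0 0 0.6;-1 0.27 0 0 0 0 0.6;-1 0.27 0 0 0 0 0.6;0 0 0.6 0 0 -1 0.6;0 0 0.6 0 0 -1 0.6;0 0 0.5 0 0 -1 0.6"

```text
time_s: 23.1
ee_pos: [0.595, -0.1006, 0.1239]
tool_rot: [-3.139, -0.001, 1.932]
ft_force: [-1.3, 0.3, -0.3]
grip_width: 0.068
grip_force: 0.0
```

>>> apply_moves --commands "0 0 0 0 0 -0.32 0.6;0 0 0 0 0 0 0.6;0 0 0 0 0 0 0.6"

```text
time_s: 23.4
ee_pos: [0.5956, -0.1006, 0.1254]
tool_rot: [-3.141, -0.0, 1.972]
ft_force: [0.1, -0.4, -0.5]
grip_width: 0.0681
grip_force: 0.0
```

```bash
python3 near.py
```

```text
[ 0.5956 -0.1006  0.1254] 1.9718430670208944 deg 112.97828560242918
[ 270.4  356.6 3783. ] [ 599.5 -211.2] [60.  55.9] 67.1 in tool mm [-103.4  -39.5  100.4]
[ 148.9  310.6 4481. ] [ 496.3 -209. ] [58.7 58.8] 24.2 in tool mm [ -61.  -133.7  100.4]
[ 314.   239.2 4586.5] [ 594.  -102.1] [50.7 54. ] 23.0 in tool mm [ -0.8  -2.  100.4]
```

>>> apply_moves --commands "-0.09 -0.08 0.6 0 0 0 0.6;0 0 0.6 0 0 0 0.6;0 0 0.6 0 0 0 0.6;0 0 0.6 0 0 0 0.6;0 0 0.6 0 0 0 0.6;0 0 0.6 0 0 0 0.6;0 0 0.6 0 0 0 0.6;0 0 0.4 0 0 0 0.6;0 0 0 0 0 0 0.6;0 0 0 0 0 0 -1;0 0 0 0 0 0 -1;0 0 0 0 0 0 -1;0 0 0 0 0 0 -1;0 0 0 0 0 0 -1" --newtons 60

```text
time_s: 24.85
ee_pos: [0.5956, -0.1035, 0.0116]
tool_rot: [3.14, 0.001, 1.974]
ft_force: [0.3, 0.1, 5.4]
grip_width: 0.0504
grip_force: 63.3
```

```bash
python3 plan.py .517 .267 .16 1.475
```

```text
pos [ 0.5956 -0.1035  0.0116] rpy [3.140e+00 1.000e-03 1.974e+00] w 0.0504 F [0.3 0.1 5.4]
shift units now-frame [14.86  2.93 -5.94] target-frame [14.45 -4.55 -5.93] turn units [0.01 0.   3.33] min rows 14.9
```

>>> apply_moves --commands "0 0 -0.5 0 0 0 -1;0 0 -1 0 0 0 -1;0 0 -1 0 0 0 -1;0 0 -1 0 0 0 -1;0 0 -1 0 0 0.83 -1;0 0 -1 0 0 0.83 -1;0 0 -0.5 0 0 0.83 -1;0 0 0 0 0 0.83 -1;0.96 -0.3 0 0 0 0 -1;0.96 -0.3 0 0 0 0 -1;0.96 -0.3 0 0 0 0 -1;0.96 -0.3 0 0 0 0 -1;0.96 -0.3 0 0 0 0 -1;0.96 -0.3 0 0 0 0 -1;0.96 -0.3 0 0 0 0 -1;0.96 -0.3 0 0 0 0 -1;0.96 -0.3 0 0 0 0 -1;0.96 -0.3 0 0 0 0 -1;0.96 -0.3 0 0 0 0 -1;0 0 0 0 0 0 -1"

```text
time_s: 26.85
ee_pos: [0.5366, 0.1714, 0.1612]
tool_rot: [-3.141, -0.002, 1.481]
ft_force: [0.7, 0.4, -0.6]
grip_width: 0.05
grip_force: 62.5
```

```bash
cat > held.py <<'E'
import sys
from waf import *
from plan import plan
np.set_printoptions(precision=4,suppress=True)
P={4:(.5230,.3343),3:(.5169,.2702),2:(.5108,.2068),1:(.5045,.1431)}
s=state();c=capture("wrist");tr=R.from_euler("xyz",s["tool_rot"])
h=cv2.cvtColor(c["frame"],cv2.COLOR_BGR2HSV);m=cv2.inRange(h,(8,150,60),(24,255,255));m[:200]=0;m[390:]=0
k=max(cv2.findContours(m,0,1)[0],key=cv2.contourArea);x,y,w,hh=cv2.boundingRect(k);print("bbox",x,y,w,hh)
o=np.array([1.8,.4]) # waffle A reference: bbox 254 244 128 124
dp=np.array([-(y+hh-368)*.43,(x+w/2-318)*.41]) # image up = +tool x
off=o+dp;print("offset mm",off)
p=np.array(P[int(sys.argv[1])]);t=R.from_euler("xyz",[np.pi,0,1.475])
tgt=p-t.apply(np.r_[off/1000,0])[:2];print(tgt)
plan(*tgt,float(sys.argv[2]),1.475)
E
python3 held.py 3 .09
```

```text
bbox 255 246 126 124
offset mm [0.94 0.4 ]
[0.5164 0.2693]
pos [0.5372 0.169  0.1612] rpy [-3.141 -0.001  1.479] w 0.0508 F [-0.  -0.6  0.1]
shift units now-frame [ 3.92 -1.2   2.85] target-frame [ 3.91 -1.21  2.85] turn units [-0.   -0.    0.03] min rows 3.9
```

>>> apply_moves --commands "0.78 -0.24 0 0 0 0.03 -1;0.78 -0.24 0 0 0 0 -1;0.78 -0.24 0 0 0 0 -1;0.78 -0.24 0.2 0 0 0 -1;0.78 -0.24 0.5 0 0 0 -1;0 0 0.6 0 0 0 -1;0 0 0.6 0 0 0 -1;0 0 0.5 0 0 0 -1;0 0 0.4 0 0 0 -1;0 0 0 0 0 0 -1;0 0 0 0 0 0 -1"

```text
time_s: 28.0
ee_pos: [0.5179, 0.2668, 0.0909]
tool_rot: [3.141, 0.0, 1.471]
ft_force: [-0.0, -0.1, 0.6]
grip_width: 0.0504
grip_force: 62.5
```

```bash
python3 held.py 3 .0640
```

```text
bbox 255 246 127 124
offset mm [0.94  0.605]
[0.5162 0.2693]
pos [0.5181 0.267  0.0913] rpy [ 3.141 -0.001  1.471] w 0.0502 F [ 0.1 -0.2 -0.4]
shift units now-frame [ 0.08 -0.08  1.09] target-frame [ 0.08 -0.08  1.09] turn units [ 0.   -0.   -0.03] min rows 1.1
```

>>> apply_moves --commands "0.08 -0.08 0 0 0 -0.03 -1;0 0 0 0 0 0 -1;0 0 0.2 0 0 0 -1;0 0 0.2 0 0 0 -1;0 0 0.2 0 0 0 -1;0 0 0.2 0 0 0 -1;0 0 0.15 0 0 0 -1;0 0 0.1 0 0 0 -1;0 0 0.05 0 0 0 -1;0 0 0 0 0 0 -1"

```text
time_s: 29.05
ee_pos: [0.5157, 0.2693, 0.0636]
tool_rot: [-3.141, -0.0, 1.476]
ft_force: [-2.4, -1.1, 3.7]
grip_width: 0.0505
grip_force: 63.1
```

>>> apply_moves --commands "0 0 -0.03 0 0 0 0.6;0 0 0 0 0 0 0.6;0 0 0 0 0 0 0.6;0 0 -0.4 0 0 0 0.6;0 0 -0.8 0 0 0 0.6;0 0 -1 0 0 0 0.6;0 0 -1 0 0 0 0.6;0 0 -1 0 0 0 0.6;0 0 0 0 0 0 0.6"

```text
time_s: 29.95
ee_pos: [0.5176, 0.2702, 0.1734]
tool_rot: [3.137, -0.004, 1.476]
ft_force: [0.1, 0.1, 0.6]
grip_width: 0.0683
grip_force: 0.0
```

```bash
python3 near.py .077; python3 - <<'E'
from waf import *
ct=capture("top")
for w in waffles(ct,0.025,150,900): print(*w)
E
python3 plan.py .600 -.217 .125 1.171
```

```text
[0.5176 0.2702 0.1734] 1.4755220315023165 deg 84.54118498365203
[ 314.8  239.6 5123. ] [516.7 271.5] [56.2 53.2] 84.5 in tool mm [ 0.8 -1.5 96.4]
[ 314.8  150.1 6066. ] [523.  334.6] [52.2 53.1] 84.6 in tool mm [64.2 -1.2 96.6]
[382.  240.1 254.5] [ 490.6 -213.3] [50.3 51.5] 24.3
[221.5 229.  196. ] [519.1 269.9] [57.6 39.4] 0.4
[382.5 205.4 251. ] [ 595.7 -215.6] [49.5 52.1] 66.7
pos [0.5161 0.2695 0.1698] rpy [ 3.141e+00 -1.000e-03  1.476e+00] w 0.0685 F [-0.4 -0.2 -0.9]
shift units now-frame [-19.06   5.19   1.78] target-frame [-16.62  10.67   1.79] turn units [ 0.01 -0.01  2.03] min rows 19.1
```

>>> apply_moves --commands "-1 0.27 0 0 0 0 0.6;-1 0.27 0 0 0 0 0.6;-1 0.27 0 0 0 0 0.6;-1 0.27 0 0 0 0 0.6;-1 0.27 0 0 0 0 0.6;-1 0.27 0 0 0 0 0.6;-1 0.27 0 0 0 0 0.6;-1 0.27 0 0 0 0 0.6;-1 0.27 0 0 0 0 0.6;-1 0.27 0 0 0 0 0.6;-1 0.27 0 0 0 0 0.6;-1 0.27 0 0 0 0 0.6;-1 0.27 0 0 0 0 0.6;-1 0.27 0 0 0 0 0.6;-1 0.27 0 0 0 0 0.6;-1 0.27 0 0 0 0 0.6;-1 0.27 0 0 0 0 0.6;-1 0.27 0 0 0 0 0.6;-1 0.27 0 0 0 0 0.6;0 0 0.5 0 0 1 0.6"

```text
time_s: 32.05
ee_pos: [0.5978, -0.2205, 0.1569]
tool_rot: [3.14, 0.002, 1.321]
ft_force: [-0.4, 1.4, -0.1]
grip_width: 0.0683
grip_force: 0.0
```

>>> apply_moves --commands "0 0 0.6 0 0 1 0.6;0 0 0.6 0 0 0 0.6;0 0 0 0 0 0 0.6;0 0 0 0 0 0 0.6"

```text
time_s: 32.45
ee_pos: [0.5982, -0.2154, 0.1262]
tool_rot: [-3.141, 0.0, 1.18]
ft_force: [0.3, -0.8, 0.3]
grip_width: 0.0684
grip_force: 0.0
```

```bash
python3 near.py
```

```text
[ 0.5982 -0.2154  0.1262] 1.1795406038996281 deg 67.58269836776107
[ 196.4  279.7 3928.5] [ 498.4 -213.2] [59.4 50.7] 24.1 in tool mm [-36.  -93.  101.3]
[ 321.5  237.8 4520.5] [ 601.3 -216.1] [54.1 50.7] 67.3 in tool mm [  0.5   3.2 101.2]
```

>>> apply_moves --commands "-0.02 0.13 0.6 0 0 0 0.6;0 0 0.6 0 0 0 0.6;0 0 0.6 0 0 0 0.6;0 0 0.6 0 0 0 0.6;0 0 0.6 0 0 0 0.6;0 0 0.6 0 0 0 0.6;0 0 0.6 0 0 0 0.6;0 0 0.4 0 0 0 0.6;0 0 0 0 0 0 0.6;0 0 0 0 0 0 -1;0 0 0 0 0 0 -1;0 0 0 0 0 0 -1;0 0 0 0 0 0 -1;0 0 0 0 0 0 -1" --newtons 60

```text
time_s: 33.9
ee_pos: [0.6019, -0.2176, 0.0124]
tool_rot: [3.14, -0.0, 1.176]
ft_force: [-0.3, 0.2, 5.9]
grip_width: 0.0504
grip_force: 63.0
```

```bash
python3 plan.py .511 .206 .16 1.475
```

```text
pos [ 0.6019 -0.2176  0.0124] rpy [ 3.14  -0.     1.176] w 0.0504 F [-0.3  0.2  5.9]
shift units now-frame [14.24 -9.87 -5.91] target-frame [16.52 -5.24 -5.9 ] turn units [ 0.01 -0.   -2.  ] min rows 14.2
```

>>> apply_moves --commands "0 0 -0.5 0 0 0 -1;0 0 -1 0 0 0 -1;0 0 -1 0 0 0 -1;0 0 -1 0 0 0 -1;0 0 -1 0 0 0 -1;0 0 -1 0 0 -1 -1;0 0 -0.5 0 0 -1 -1;0.96 -0.3 0 0 0 0 -1;0.96 -0.3 0 0 0 0 -1;0.96 -0.3 0 0 0 0 -1;0.96 -0.3 0 0 0 0 -1;0.96 -0.3 0 0 0 0 -1;0.96 -0.3 0 0 0 0 -1;0.96 -0.3 0 0 0 0 -1;0.96 -0.3 0 0 0 0 -1;0.96 -0.3 0 0 0 0 -1;0.96 -0.3 0 0 0 0 -1;0.96 -0.3 0 0 0 0 -1;0.96 -0.3 0 0 0 0 -1;0 0 0 0 0 0 -1"

```text
time_s: 35.9
ee_pos: [0.5381, 0.0818, 0.162]
tool_rot: [-3.141, -0.002, 1.481]
ft_force: [-0.4, -0.6, 0.1]
grip_width: 0.05
grip_force: 62.3
```

```bash
python3 held.py 2 .09
```

```text
bbox 255 248 126 121
offset mm [1.37 0.4 ]
[0.5103 0.2055]
pos [0.5385 0.0796 0.162 ] rpy [-3.142 -0.001  1.479] w 0.0504 F [-0.   0.2  0.9]
shift units now-frame [ 4.91 -1.59  2.88] target-frame [ 4.9  -1.61  2.88] turn units [-0.   -0.    0.03] min rows 4.9
```

>>> apply_moves --commands "0.82 -0.27 0 0 0 0.03 -1;0.82 -0.27 0 0 0 0 -1;0.82 -0.27 0 0 0 0 -1;0.82 -0.27 0 0 0 0 -1;0.82 -0.27 0.2 0 0 0 -1;0.82 -0.27 0.5 0 0 0 -1;0 0 0.6 0 0 0 -1;0 0 0.6 0 0 0 -1;0 0 0.5 0 0 0 -1;0 0 0.4 0 0 0 -1;0 0 0 0 0 0 -1;0 0 0 0 0 0 -1"

```text
time_s: 37.15
ee_pos: [0.5111, 0.204, 0.0919]
tool_rot: [3.141, -0.0, 1.471]
ft_force: [0.9, -0.0, 0.5]
grip_width: 0.0507
grip_force: 62.3
```

```bash
python3 held.py 2 .0640
```

```text
bbox 255 248 126 123
offset mm [0.51 0.4 ]
[0.5104 0.2063]
pos [0.5113 0.2042 0.0922] rpy [ 3.141 -0.     1.471] w 0.0504 F [ 1.2 -0.6 -0.1]
shift units now-frame [ 0.08 -0.05  1.13] target-frame [ 0.08 -0.04  1.13] turn units [ 0.   -0.   -0.03] min rows 1.1
```

>>> apply_moves --commands "0.07 -0.05 0 0 0 -0.03 -1;0 0 0 0 0 0 -1;0 0 0.2 0 0 0 -1;0 0 0.2 0 0 0 -1;0 0 0.2 0 0 0 -1;0 0 0.2 0 0 0 -1;0 0 0.15 0 0 0 -1;0 0 0.1 0 0 0 -1;0 0 0.08 0 0 0 -1;0 0 0 0 0 0 -1"

```text
time_s: 38.2
ee_pos: [0.5097, 0.2061, 0.0643]
tool_rot: [-3.141, -0.0, 1.476]
ft_force: [-7.0, -2.8, 15.1]
grip_width: 0.0502
grip_force: 63.9
```

>>> apply_moves --commands "0 0 -0.04 0 0 0 0.6;0 0 0 0 0 0 0.6;0 0 0 0 0 0 0.6;0 0 -0.4 0 0 0 0.6;0 0 -0.8 0 0 0 0.6;0 0 -1 0 0 0 0.6;0 0 -1 0 0 0 0.6;0 0 -1 0 0 0 0.6;0 0 0 0 0 0 0.6"

```text
time_s: 39.1
ee_pos: [0.5115, 0.2067, 0.1733]
tool_rot: [3.137, -0.004, 1.475]
ft_force: [0.2, 0.3, 0.0]
grip_width: 0.0683
grip_force: 0.0
```

```bash
python3 near.py .077; python3 - <<'E'
from waf import *
ct=capture("top")
for w in waffles(ct,0.025,150,900): print(*w)
E
python3 plan.py .495 -.214 .125 1.99
```

```text
[0.5115 0.2067 0.1733] 1.475421474164285 deg 84.53542347258376
[ 314.8  240.5 5107. ] [510.5 207.3] [56.3 53.2] 84.5 in tool mm [ 0.1 -1.5 96.3]
[ 314.5  153.  6028. ] [516.5 269.2] [52.4 53.1] 84.6 in tool mm [62.3 -1.5 96.6]
[ 314.6   47.  7901.5] [522.7 333. ] [53.9 52.9] 84.7 in tool mm [126.4  -1.4  96.8]
[381.8 240.2 245. ] [ 489.8 -212.7] [49.6 49.7] 23.6
pos [0.5099 0.2063 0.17  ] rpy [ 3.141e+00 -1.000e-03  1.476e+00] w 0.0682 F [ 0.1 -0.2  0.1]
shift units now-frame [-16.79   1.     1.78] target-frame [-15.11  -7.39   1.8 ] turn units [ 0.01 -0.01 -3.43] min rows 16.8
```

>>> apply_moves --commands "-1 0.06 0 0 0 0 0.6;-1 0.06 0 0 0 0 0.6;-1 0.06 0 0 0 0 0.6;-1 0.06 0 0 0 0 0.6;-1 0.06 0 0 0 0 0.6;-1 0.06 0 0 0 0 0.6;-1 0.06 0 0 0 0 0.6;-1 0.06 0 0 0 0 0.6;-1 0.06 0 0 0 0 0.6;-1 0.06 0 0 0 0 0.6;-1 0.06 0 0 0 0 0.6;-1 0.06 0 0 0 0 0.6;-1 0.06 0 0 0 0 0.6;-1 0.06 0 0 0 0 0.6;-1 0.06 0 0 0 0 0.6;-1 0.06 0 0 0 0 0.6;-0.8 0.06 0 0 0 0 0.6;0 0 0.6 0 0 -1 0.6;0 0 0.6 0 0 -1 0.6;0 0 0.5 0 0 -1 0.6"

```text
time_s: 41.2
ee_pos: [0.4944, -0.2143, 0.1251]
tool_rot: [-3.14, -0.001, 1.932]
ft_force: [0.5, 0.6, 0.3]
grip_width: 0.0682
grip_force: 0.0
```

>>> apply_moves --commands "0 0 0 0 0 -0.43 0.6;0 0 0 0 0 0 0.6;0 0 0 0 0 0 0.6"

```text
time_s: 41.5
ee_pos: [0.495, -0.2144, 0.1264]
tool_rot: [-3.141, -0.0, 1.988]
ft_force: [-0.4, 0.5, -0.1]
grip_width: 0.0681
grip_force: 0.0
```

```bash
python3 near.py
```

```text
[ 0.495  -0.2144  0.1264] 1.9878997072846294 deg 113.89826332270101
[ 314.3  235.6 4525. ] [ 492.5 -213.3] [50.7 53.8] 24.1 in tool mm [  1.9  -1.8 101.4]
```

>>> apply_moves --commands "0.03 -0.07 0.6 0 0 0 0.6;0 0 0.6 0 0 0 0.6;0 0 0.6 0 0 0 0.6;0 0 0.6 0 0 0 0.6;0 0 0.6 0 0 0 0.6;0 0 0.6 0 0 0 0.6;0 0 0.6 0 0 0 0.6;0 0 0.45 0 0 0 0.6;0 0 0 0 0 0 0.6;0 0 0 0 0 0 -1;0 0 0 0 0 0 -1;0 0 0 0 0 0 -1;0 0 0 0 0 0 -1;0 0 0 0 0 0 -1" --newtons 60

```text
time_s: 42.95
ee_pos: [0.494, -0.2146, 0.0112]
tool_rot: [3.14, 0.001, 1.99]
ft_force: [-0.1, 0.0, 5.9]
grip_width: 0.0502
grip_force: 62.9
```

```bash
python3 plan.py .5045 .142 .16 1.475
```

```text
pos [ 0.494  -0.2146  0.0112] rpy [3.14e+00 1.00e-03 1.99e+00] w 0.0502 F [-0.1  0.   5.9]
shift units now-frame [12.85  6.2  -5.95] target-frame [14.24 -0.94 -5.95] turn units [0.01 0.   3.44] min rows 12.9
```

>>> apply_moves --commands "0 0 -0.5 0 0 0 -1;0 0 -1 0 0 0 -1;0 0 -1 0 0 0 -1;0 0 -1 0 0 0 -1;0 0 -1 0 0 0.86 -1;0 0 -1 0 0 0.86 -1;0 0 -0.5 0 0 0.86 -1;0 0 0 0 0 0.86 -1;0.98 -0.06 0 0 0 0 -1;0.98 -0.06 0 0 0 0 -1;0.98 -0.06 0 0 0 0 -1;0.98 -0.06 0 0 0 0 -1;0.98 -0.06 0 0 0 0 -1;0.98 -0.06 0 0 0 0 -1;0.98 -0.06 0 0 0 0 -1;0.98 -0.06 0 0 0 0 -1;0.98 -0.06 0 0 0 0 -1;0.98 -0.06 0 0 0 0 -1;0.98 -0.06 0 0 0 0 -1;0 0 0 0 0 0 -1"

```text
time_s: 44.95
ee_pos: [0.5026, 0.059, 0.161]
tool_rot: [-3.142, -0.001, 1.479]
ft_force: [-0.4, -1.2, -0.2]
grip_width: 0.0502
grip_force: 62.4
```

```bash
python3 held.py 1 .09
```

```text
bbox 255 247 127 123
offset mm [0.94  0.605]
[0.5038 0.1422]
pos [0.5027 0.0567 0.161 ] rpy [ 3.141 -0.     1.477] w 0.0504 F [ 0.6 -0.8 -0.6]
shift units now-frame [ 3.41 -0.28  2.84] target-frame [ 3.41 -0.28  2.84] turn units [ 0.   -0.    0.01] min rows 3.4
```

>>> apply_moves --commands "0.85 -0.07 0 0 0 0 -1;0.85 -0.07 0 0 0 0 -1;0.85 -0.07 0 0 0 0 -1;0.85 -0.07 0.2 0 0 0 -1;0 0 0.5 0 0 0 -1;0 0 0.6 0 0 0 -1;0 0 0.6 0 0 0 -1;0 0 0.5 0 0 0 -1;0 0 0.4 0 0 0 -1;0 0 0 0 0 0 -1;0 0 0 0 0 0 -1"

```text
time_s: 46.1
ee_pos: [0.5043, 0.1404, 0.0908]
tool_rot: [3.141, 0.0, 1.474]
ft_force: [0.2, -0.7, -0.6]
grip_width: 0.05
grip_force: 62.4
```

```bash
python3 held.py 1 .0640
```

```text
bbox 255 247 127 124
offset mm [0.51  0.605]
[0.5038 0.1427]
pos [0.5045 0.1406 0.0911] rpy [ 3.141 -0.     1.474] w 0.0503 F [-0.4 -0.8  0.6]
shift units now-frame [ 0.08 -0.04  1.08] target-frame [ 0.08 -0.03  1.08] turn units [ 0.   -0.   -0.01] min rows 1.1
```

>>> apply_moves --commands "0.07 -0.04 0 0 0 0 -1;0 0 0 0 0 0 -1;0 0 0.2 0 0 0 -1;0 0 0.2 0 0 0 -1;0 0 0.2 0 0 0 -1;0 0 0.2 0 0 0 -1;0 0 0.15 0 0 0 -1;0 0 0.1 0 0 0 -1;0 0 0.07 0 0 0 -1;0 0 0 0 0 0 -1"

```text
time_s: 47.15
ee_pos: [0.5032, 0.1425, 0.0632]
tool_rot: [-3.141, -0.0, 1.474]
ft_force: [-5.2, -1.7, 10.3]
grip_width: 0.0503
grip_force: 63.7
```

>>> apply_moves --commands "0 0 -0.04 0 0 0 0.6;0 0 0 0 0 0 0.6;0 0 0 0 0 0 0.6;0 0 -0.4 0 0 0 0.6;0 0 -0.8 0 0 0 0.6;0 0 -1 0 0 0 0.6;0 0 -1 0 0 0 0.6;0 0 -1 0 0 0 0.6;0 0 -1 0 0 0 0.6;0 0 -1 0 0 0 0.6;0 0 0 0 0 0 0.6"

```text
time_s: 48.25
ee_pos: [0.5049, 0.1428, 0.2225]
tool_rot: [3.137, -0.003, 1.474]
ft_force: [0.3, 0.7, -1.0]
grip_width: 0.0683
grip_force: 0.0
```

```bash
python3 near.py .077; python3 - <<'E'
from waf import *
c=capture("wrist");cv2.imwrite("pics/w6.png",c["frame"])
ct=capture("top")
for w in waffles(ct,0.025,150,900): print(*w)
E
```

```text
[0.5049 0.1428 0.2225] 1.4738557951600257 deg 84.44571667356746
[ 314.9  223.3 3636.5] [504.  143.9] [55.  53.4] 84.4 in tool mm [  0.5  -1.7 145.5]
[ 315.1  150.2 4132. ] [510.2 205.3] [51.7 53.2] 84.5 in tool mm [ 62.2  -1.5 145.7]
[ 314.9   64.3 5205. ] [516.2 268.5] [54.1 53. ] 84.7 in tool mm [125.7  -1.7 145.9]
[315.    7.2 997. ] [520.2 307.2] [ 9.5 52.6] 84.6 in tool mm [164.6  -1.4 146. ]
[195.7 226.8 313.5] [526.8 347.3] [57.  55.9] 84.3
```

View pics/w6.png

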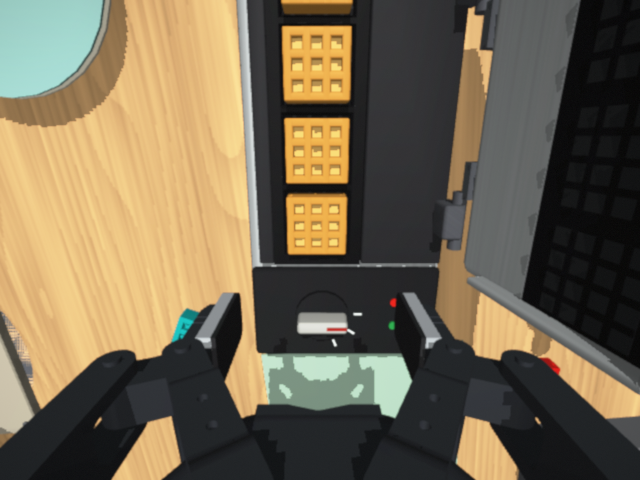

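```bash
python3 plan.py .695 .2268 .34 1.475
```

```text
pos [0.503  0.1425 0.2184] rpy [-3.141 -0.     1.474] w 0.0683 F [ 0.3  0.4 -0.2]
shift units now-frame [ 4.1   7.32 -4.87] target-frame [ 4.09  7.32 -4.86] turn units [-0. -0. -0.] min rows 7.3
```

>>> apply_moves --commands "0 0 -0.98 0 0 0 0;0 0 -0.98 0 0 0 0;0 0 -0.98 0 0 0 0;0 0 -0.98 0 0 0 0;0 0 -0.98 0 0 0 0;0.46 0.81 0 0 0 0 0;0.46 0.81 0 0 0 0 0;0.46 0.81 0 0 0 0 0;0.46 0.81 0 0 0 0 0;0.46 0.81 0 0 0 0 0;0.46 0.81 0 0 0 0 0;0.46 0.81 0 0 0 0 0;0.46 0.81 0 0 0 0 0;0.46 0.81 0 0 0 0 0;0 0 0 0 0 0 0;0 0 0 0 0 0 0"

```text
time_s: 50.0
ee_pos: [0.6947, 0.2276, 0.3392]
tool_rot: [-3.14, 0.002, 1.474]
ft_force: [-0.6, 0.5, -1.0]
grip_width: 0.0428
grip_force: 0.0
```

```bash
python3 plan.py .695 .2268 .262 1.475
```

```text
pos [0.6947 0.2276 0.3392] rpy [-3.140e+00  2.000e-03  1.474e+00] w 0.0428 F [-0.6  0.5 -1. ]
shift units now-frame [-0.02  0.02  3.09] target-frame [-0.03  0.02  3.09] turn units [-0.01  0.01 -0.01] min rows 3.1
```

>>> apply_moves --commands "0 0.02 0.5 0 0 0 0;0 0 0.5 0 0 0 0;0 0 0.5 0 0 0 0;0 0 0.5 0 0 0 0;0 0 0.4 0 0 0 0;0 0 0.4 0 0 0 0;0 0 0.29 0 0 0 0;0 0 0 0 0 0 0;0 0 0 0 0 0 -1;0 0 0 0 0 0 -1;0 0 0 0 0 0 -1;0 0 0 0 0 0 -1;0 0 0 0 0 0 -1" --newtons 40

```text
time_s: 51.3
ee_pos: [0.6952, 0.228, 0.2644]
tool_rot: [3.141, -0.0, 1.474]
ft_force: [-2.5, 0.1, 4.0]
grip_width: 0.0127
grip_force: 39.1
```

>>> apply_moves --commands "0 -0.2 -0.05 0 0 0 -1;0 -0.33 -0.09 0 0 0 -1;0 -0.34 -0.07 0 0 0 -1;0 -0.34 -0.06 0 0 0 -1;0 -0.34 -0.04 0 0 0 -1;0 -0.34 -0.03 0 0 0 -1;0 -0.34 -0.02 0 0 0 -1;0 -0.35 0 0 0 0 -1;0 -0.34 0.01 0 0 0 -1;0 -0.34 0.03 0 0 0 -1;0 -0.34 0.04 0 0 0 -1;0 -0.34 0.05 0 0 0 -1;0 -0.34 0.07 0 0 0 -1;0 -0.34 0.08 0 0 0 -1;0 -0.33 0.1 0 0 0 -1;0 -0.33 0.11 0 0 0 -1"

```text
time_s: 52.9
ee_pos: [0.564, 0.241, 0.2611]
tool_rot: [3.139, -0.001, 1.474]
ft_force: [2.7, 3.1, 2.6]
grip_width: 0.0125
grip_force: 43.4
```

>>> apply_moves --commands "0 -0.32 0.12 0 0 0 -1;0 -0.32 0.14 0 0 0 -1;0 -0.31 0.15 0 0 0 -1;0 -0.31 0.16 0 0 0 -1;0 -0.3 0.17 0 0 0 -1;0 -0.29 0.19 0 0 0 -1;0 -0.28 0.2 0 0 0 -1;0 -0.27 0.21 0 0 0 -1;0 -0.27 0.22 0 0 0 -1;0 -0.26 0.23 0 0 0 -1;0 -0.25 0.24 0 0 0 -1;0 -0.24 0.25 0 0 0 -1;0 -0.23 0.26 0 0 0 -1;0 -0.22 0.27 0 0 0 -1;0 -0.2 0.28 0 0 0 -1;0 -0.19 0.29 0 0 0 -1"

```text
time_s: 54.5
ee_pos: [0.4573, 0.2512, 0.1755]
tool_rot: [3.141, -0.0, 1.474]
ft_force: [3.4, 5.3, 1.5]
grip_width: 0.0125
grip_force: 44.3
```

```bash
python3 plan.py .430 .25 .113 1.475;python3 - <<'E'
import numpy as np
r=.2105;ph=np.r_[np.linspace(.573,.13,14),np.linspace(.13,.06,5)[1:]];u=-r*np.cos(ph)/.025;z=r*np.sin(ph)/.025
for a,b in zip(np.diff(u),-np.diff(z)): print(f"0 {a:.2f} {b:.2f} 0 0 0 -1",end=";")
E
```

```text
pos [0.4573 0.2512 0.1755] rpy [ 3.141 -0.     1.474] w 0.0125 F [3.4 5.3 1.5]
shift units now-frame [-0.15 -1.08  2.5 ] target-frame [-0.15 -1.08  2.5 ] turn units [ 0. -0. -0.] min rows 2.5
0 -0.15 0.24 0 0 0 -1;0 -0.14 0.25 0 0 0 -1;0 -0.13 0.25 0 0 0 -1;0 -0.13 0.26 0 0 0 -1;0 -0.12 0.26 0 0 0 -1;0 -0.11 0.27 0 0 0 -1;0 -0.10 0.27 0 0 0 -1;0 -0.09 0.27 0 0 0 -1;0 -0.08 0.28 0 0 0 -1;0 -0.07 0.28 0 0 0 -1;0 -0.06 0.28 0 0 0 -1;0 -0.05 0.28 0 0 0 -1;0 -0.04 0.28 0 0 0 -1;0 -0.02 0.15 0 0 0 -1;0 -0.02 0.15 0 0 0 -1;0 -0.01 0.15 0 0 0 -1;0 -0.01 0.15 0 0 0 -1;
```

>>> apply_moves --commands "0 -0.15 0.24 0 0 0 -1;0 -0.14 0.25 0 0 0 -1;0 -0.13 0.25 0 0 0 -1;0 -0.13 0.26 0 0 0 -1;0 -0.12 0.26 0 0 0 -1;0 -0.11 0.27 0 0 0 -1;0 -0.1 0.27 0 0 0 -1;0 -0.09 0.27 0 0 0 -1;0 -0.08 0.28 0 0 0 -1;0 -0.07 0.28 0 0 0 -1;0 -0.06 0.28 0 0 0 -1;0 -0.05 0.28 0 0 0 -1;0 0 0 0 0 0 -1"

```text
time_s: 55.8
ee_pos: [0.4267, 0.2539, 0.0951]
tool_rot: [-3.141, 0.001, 1.475]
ft_force: [2.0, 5.8, -2.6]
grip_width: 0.0123
grip_force: 45.2
```

>>> apply_moves --commands "0 -0.02 0.1 0 0 0 -1;0 -0.02 0.1 0 0 0 -1;0 -0.01 0.1 0 0 0 -1;0 -0.01 0.1 0 0 0 -1;0 -0.01 0.1 0 0 0 -1;0 0 0.08 0 0 0 -1;0 0 0.06 0 0 0 -1;0 0 0 0 0 0 -1"

```text
time_s: 56.6
ee_pos: [0.4247, 0.2541, 0.0797]
tool_rot: [-3.14, 0.0, 1.475]
ft_force: [-0.7, 6.0, -2.3]
grip_width: 0.0126
grip_force: 46.3
```

Not against the stop yet; a little further in small steps.

>>> apply_moves --commands "0 0 0.05 0 0 0 -1;0 0 0.05 0 0 0 -1;0 0 0.05 0 0 0 -1;0 0 0 0 0 0 -1;0 0 0 0 0 0 -1"

```text
time_s: 57.1
ee_pos: [0.4243, 0.2541, 0.0759]
tool_rot: [-3.14, 0.001, 1.475]
ft_force: [-3.5, 6.5, -0.6]
grip_width: 0.0127
grip_force: 46.4
```

>>> apply_moves --commands "0 0 0.05 0 0 0 -1;0 0 0.05 0 0 0 -1;0 0 0 0 0 0 -1;0 0 0 0 0 0 -1"

```text
time_s: 57.5
ee_pos: [0.4243, 0.2542, 0.0739]
tool_rot: [-3.139, 0.0, 1.475]
ft_force: [-5.6, 3.9, 7.2]
grip_width: 0.0128
grip_force: 47.0
```

>>> apply_moves --commands "0 0 0.04 0 0 0 -1;0 0 0.04 0 0 0 -1;0 0 0 0 0 0 -1;0 0 0 0 0 0 -1"

```text
time_s: 57.9
ee_pos: [0.4242, 0.2543, 0.0733]
tool_rot: [-3.138, -0.0, 1.475]
ft_force: [-13.1, -0.6, 28.6]
grip_width: 0.0125
grip_force: 49.5
```

>>> apply_moves --commands "0 0.1 -0.1 0 0 0 -1;0 0 0 0 0 0 -0.2;0 0 0 0 0 0 -0.2;0 0 0 0 0 0 0;0 0 -0.4 0 0 0 0;0 0 -0.6 0 0 0 0;0 0 -0.8 0 0 0 0;0 0 -1 0 0 0 0;0 0 -1 0 0 0 0;0 0 -1 0 0 0 0;0 0 0 0 0 0 0"

```text
time_s: 59.0
ee_pos: [0.4296, 0.2544, 0.1984]
tool_rot: [3.138, -0.004, 1.474]
ft_force: [0.7, 0.6, -0.3]
grip_width: 0.0428
grip_force: 0.0
```

```bash
python3 plan.py .4955 .0515 .12 1.475; python3 - <<'E'
from waf import *
c=capture("wrist");np.savez("pics/w7.npz",**c);cv2.imwrite("pics/w7.png",c["frame"])
cs=capture("side");np.savez("pics/s7.npz",**cs)
o=c["frame"][:,:];s=cs["frame"]
b=cv2.resize(s[140:280,235:375],None,fx=3.4,fy=3.4,interpolation=cv2.INTER_CUBIC)
cv2.imwrite("pics/c7.png",np.hstack([b,cv2.resize(o[120:360,230:390],(317,476))]))
E
```

```text
pos [0.4296 0.2544 0.1984] rpy [ 3.138 -0.004  1.474] w 0.0428 F [ 0.7  0.6 -0.3]
shift units now-frame [-7.83  3.4   3.11] target-frame [-7.83  3.4   3.14] turn units [ 0.02 -0.03 -0.01] min rows 7.8
```

View pics/c7.png

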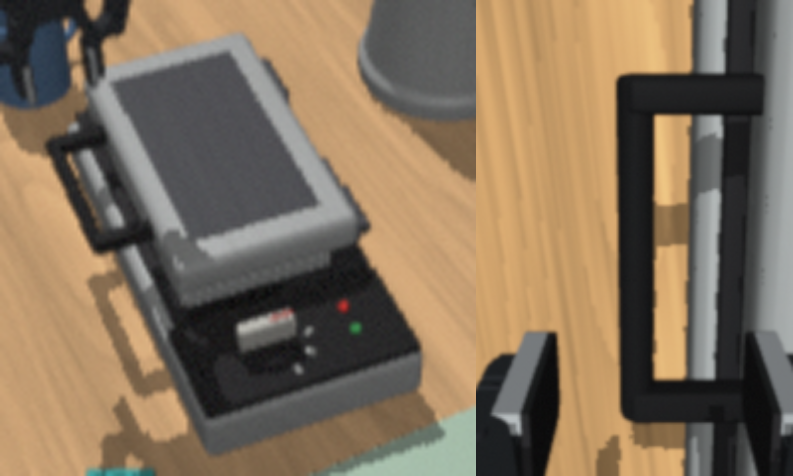

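```bash
python3 - <<'E'
from h import *
w=np.load("pics/w7.npz");s=np.load("pics/s7.npz")
for a,b in(((310.3,167.4),(252.1,182.6)),((311,321.7),(265.3,211.5))): print(np.round(tri([(w,*a),(s,*b)]),4))
for z in(.09,.095,.1,.11): 
    d=onz(w,310.3,167.4,z)-onz(w,311,321.7,z);print(z,np.round(np.linalg.norm(d),4),onz(w,310.6,245,z))
E
```

```text
[0.4324 0.3079 0.0981]
[0.4204 0.1847 0.0954]
0.09 0.1262 [0.42454105 0.2488943  0.09      ]
0.095 0.1237 [0.42479108 0.25048893 0.095     ]
0.1 0.1211 [0.42504112 0.25208357 0.1       ]
0.11 0.1161 [0.42554119 0.25527283 0.11      ]
```

>>> apply_moves --commands "-0.98 0.42 0 0 0 0 0;-0.98 0.42 0 0 0 0 0;-0.98 0.42 0 0 0 0 0;-0.98 0.42 0 0 0 0 0;-0.98 0.42 0 0 0 0 0;-0.98 0.42 0 0 0 0 0;-0.98 0.42 0 0 0 0 0;-0.98 0.42 0 0 0 0 0;0 0 0 0 0 -1 0;0 0 0 0 0 -1 0;0 0 0 0 0 -1 0;0 0 0 0 0 -1 0;0 0 0 0 0 -1 0;0 0 0 0 0 -1 0;0 0 0 0 0 -1 0;0 0 0 0 0 -1 0;0 0 0 0 0 -1 0;0 0 0 0 0 -1 0;0 0 0 0 0 -0.46 0;0 0 0 0 0 0 0"

```text
time_s: 61.1
ee_pos: [0.4921, 0.0503, 0.1937]
tool_rot: [-3.141, -0.001, 3.044]
ft_force: [-0.1, 1.0, -0.1]
grip_width: 0.0424
grip_force: 0.0
```

```bash
python3 plan.py .4955 .0515 .074 3.045; python3 - <<'E'
from waf import *
c=capture("wrist");f=c["frame"];np.savez("pics/w8.npz",**c)
u,v=proj(c,(.4955,.0515,.093));print(u,v)
g=cv2.cvtColor(f,cv2.COLOR_BGR2HSV);m=cv2.inRange(g,(0,0,140),(180,60,255))
for k in cv2.findContours(m,0,1)[0]:
    if cv2.contourArea(k)>60:
        r=cv2.minAreaRect(k);P=np.array([onz(c,*p,.093)[:2]*1000 for p in k[:,0].astype(float)],np.float32);print(r[0],cv2.contourArea(k),cv2.minAreaRect(P))
u,v=int(u),int(v);cv2.imwrite("pics/c8.png",cv2.resize(f[v-100:v+100,u-130:u+130],None,fx=3,fy=3))
E
```

```text
pos [0.4921 0.0503 0.1937] rpy [-3.141e+00 -1.000e-03  3.044e+00] w 0.0424 F [-0.1  1.  -0.1]
shift units now-frame [-0.14  0.06  4.79] target-frame [-0.13  0.06  4.79] turn units [-0.01 -0.01 -0.01] min rows 4.8
319.2286277410292 242.64672623589794
(613.0862426757812, 421.96551513671875) 236.5 ((689.6571655273438, 299.0692443847656), (56.21445083618164, 10.57286548614502), 67.07785034179688)
(570.5, 366.4999694824219) 2529.0 ((625.6962890625, 253.0263214111328), (120.44656372070312, 20.99280548095703), 84.42066955566406)
(319.0, 246.5) 600.0 ((499.0513610839844, 50.9173469543457), (10.414739608764648, 43.688514709472656), 84.14009094238281)
(519.5, 263.0) 9769.5 ((530.4610595703125, 197.77078247070312), (170.33155822753906, 123.22760772705078), 84.43113708496094)
(619.5, 159.0) 367.5 ((454.91888427734375, 266.3011474609375), (28.295923233032227, 6.807995319366455), 84.43264770507812)
(544.0, 158.5) 599.5 ((449.47216796875, 213.90203857421875), (40.84329605102539, 7.4820733070373535), 84.4322280883789)
(466.0, 158.5) 420.0 ((444.1572570800781, 159.3772430419922), (28.779827117919922, 7.48161506652832), 84.43270111083984)
(386.0, 159.5) 465.5 ((439.4267272949219, 103.7618408203125), (49.19432830810547, 8.856128692626953), 84.4327163696289)
(115.88685607910156, 263.48883056640625) 35279.0 ((506.5794677734375, -101.47638702392578), (181.80596923828125, 182.1728973388672), 88.89769744873047)
(26.5, 42.5) 3884.0 ((344.2050476074219, -123.75040435791016), (34.60167694091797, 47.18717575073242), 78.50431060791016)
```

View pics/c8.png

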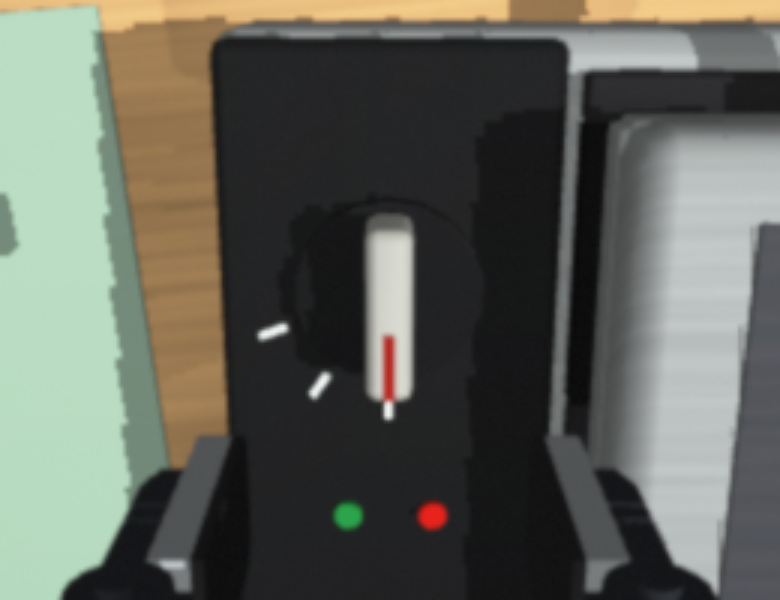

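>>> apply_moves --commands "-0.27 0.05 0.5 0 0 0 0;0 0 0.5 0 0 0 0;0 0 0.5 0 0 0 0;0 0 0.5 0 0 0 0;0 0 0.5 0 0 0 0;0 0 0.5 0 0 0 0;0 0 0.5 0 0 0 0;0 0 0.5 0 0 0 0;0 0 0.4 0 0 0 0;0 0 0.3 0 0 0 0;0 0 0 0 0 0 0;0 0 0 0 0 0 -1;0 0 0 0 0 0 -1;0 0 0 0 0 0 -1;0 0 0 0 0 0 -1;0 0 0 0 0 0 -1" --newtons 40

```text
time_s: 62.75
ee_pos: [0.4998, 0.0499, 0.0778]
tool_rot: [-3.141, 0.001, 3.042]
ft_force: [-2.1, -4.8, 4.0]
grip_width: 0.0109
grip_force: 40.4
```

```bash
python3 plan.py .499 .051 .076 1.81; python3 -c "
from h import *;s=state();print(np.round(s['q'],3),np.round(s['wrist_torque'],3))"
```

```text
pos [0.4998 0.0499 0.0778] rpy [-3.141e+00  1.000e-03  3.042e+00] w 0.0109 F [-2.1 -4.8  4. ]
shift units now-frame [0.04 0.04 0.07] target-frame [ 0.05 -0.02  0.07] turn units [-0.    0.01  8.21] min rows 8.2
[-0.768  0.241  0.645  1.984 -0.173  0.971  1.434] [-1.084  0.374  0.021]
```

Gripped the knob bar (11 mm). Twist clockwise.

>>> apply_moves --commands "0 0 0 0 0 0.5 -1;0 0 0 0 0 0.5 -1;0 0 0 0 0 0.5 -1;0 0 0 0 0 0.5 -1;0 0 0 0 0 0.5 -1;0 0 0 0 0 0.5 -1;0 0 0 0 0 0.5 -1;0 0 0 0 0 0.5 -1;0 0 0 0 0 0.5 -1;0 0 0 0 0 0.5 -1;0 0 0 0 0 0.5 -1;0 0 0 0 0 0.5 -1;0 0 0 0 0 0.5 -1;0 0 0 0 0 0.5 -1;0 0 0 0 0 0.5 -1;0 0 0 0 0 0.4 -1;0 0 0 0 0 0 -1"

```text
time_s: 64.45
ee_pos: [0.4996, 0.0495, 0.0777]
tool_rot: [-3.141, 0.001, 1.855]
ft_force: [-4.0, -6.4, 7.8]
grip_width: 0.0107
grip_force: 40.7
```

```bash
python3 -c "
from h import *;s=state();print(np.round(s['q'],3),np.round(s['wrist_torque'],3),np.round(s['tool_rot'],3))"
```

```text
[-0.937  0.279  0.847  1.99  -0.25   0.979  0.316] [-1.574  0.708  0.063] [-3.141e+00  1.000e-03  1.855e+00]
```

>>> apply_moves --commands "0 0 0 0 0 0.2 -1;0 0 0 0 0 0.2 -1;0 0 0 0 0 0.2 -1;0 0 0 0 0 0 -1;0 0 0 0 0 0 -1"

```text
time_s: 64.95
ee_pos: [0.4995, 0.0494, 0.0778]
tool_rot: [-3.141, 0.002, 1.769]
ft_force: [-3.9, -7.9, 7.8]
grip_width: 0.0107
grip_force: 52.0
```

```bash
python3 -c "
from h import *;s=state();print(np.round(s['q'],3),np.round(s['wrist_torque'],3),np.round(s['tool_rot'],3))
c=capture('wrist');np.savez('pics/w9.npz',**c);cv2.imwrite('pics/w9.png',c['frame'])"
```

```text
[-0.951  0.283  0.864  1.991 -0.256  0.98   0.236] [-1.808  0.794  1.099] [-3.141e+00  2.000e-03  1.769e+00]
```

>>> apply_moves --commands "0 0 0 0 0 -0.3 -1;0 0 0 0 0 0 1;0 0 0 0 0 0 1;0 0 0 0 0 0 1;0 0 0 0 0 0 1;0 0 -0.4 0 0 0 1;0 0 -0.8 0 0 0 1;0 0 -1 0 0 0 1;0 0 -1 0 0 0 1;0 0 -1 0 0 0 1;0 0 -1 0 0 0 1;-1 0 0 0 0 0 1;-1 0 0 0 0 0 1;-1 0 0 0 0 0 1;-1 0 0 0 0 0 1;0 0 0 0 0 0 1"

```text
time_s: 66.6
ee_pos: [0.5237, -0.0495, 0.208]
tool_rot: [3.141, 0.001, 1.808]
ft_force: [1.6, 0.1, 0.1]
grip_width: 0.0856
grip_force: 0.0
```

```bash
python3 - <<'E'
from waf import *
print(state()["ft_force"],state()["time_s"])
c=capture("wrist");cs=capture("side");f=c["frame"];s=cs["frame"]
cv2.imwrite("pics/c10.png",np.hstack([cv2.resize(f,(480,360)),cv2.resize(s[120:300,230:390],(320,360))]))
E
```

```text
[1.56003539 0.10759046 0.09200765] 66.6
```

View pics/c10.png

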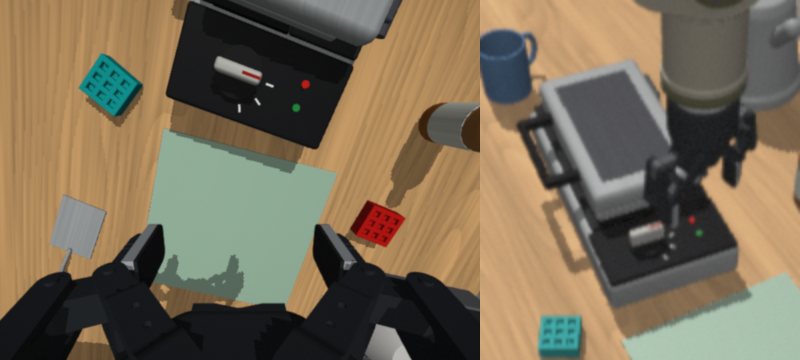

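The mat is empty, the lid is shut, and the knob has sprung back to its rest mark (about (238,70) in the picture). Handing in.

```bash
python3 -c "
from rig import hand_in;print(hand_in())"
```

```text
the job is handed in; nothing more can be done
None
```

I handed the job in at 67 s: all four waffles lie flat in their pockets, the lid is fully shut, and the start knob was twisted clockwise to its stop and has sprung back.

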